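# Clear the sewing table: hang the pattern templates, stack the bobbin cases

### The job

Clear the sewing table at closing time. Hang every pattern template from the rack by its keyhole on the screw of its own colour, slid fully down so that the screw sits at the top of the narrow slot and the template hangs straight; and stack all the bobbin cases flat in one neat, square pile on the black rectangle of the cork mat. Leave the thread cones and the button jar alone.

Things in the scene. Friction and masses are not known exactly. Their poses are not given: they have to be found in the camera images.
- board: fixed plywood hanging board standing upright on the table, 18 thick x 340 long x 155 high; origin at the centre of its underside; x axis points out of the face that carries the screws (that face looks away from the robot, 9 mm in front of the origin), y along its length, z up. Two 12 mm high feet stick out 80 mm behind it.
- screw_red: brass screw on the board with a red disc behind it and a red label on the board's top edge above it; origin on the screw's axis where it leaves the face, 15 mm below the board's top edge; x axis points along the screw out of the face. Shank 7 in diameter and 16 long, then a head 16 in diameter and 5 thick (21 out in all). The three screws are 110 apart, in any order.
- template_red_mid (a point): centre of the red template (may be absent): stiff plate 8 thick (x), 80 wide (y), 182 high (z), 110 g, same both sides, standing on edge in the rack. Keyhole on the centre line: hole 26 wide centred 11 BELOW this point; above it a slot 10 wide with flared mouth, ending 22.5 above this point. Fully hung, the screw's axis is 19 above this point.
- screw_yellow: brass screw on the board with a yellow disc behind it and a yellow label on the board's top edge above it; origin on the screw's axis where it leaves the face, 15 mm below the board's top edge; x axis points along the screw out of the face. Shank 7 in diameter and 16 long, then a head 16 in diameter and 5 thick (21 out in all). The three screws are 110 apart, in any order.
- template_yellow_mid (a point): centre of the yellow template (may be absent): stiff plate 8 thick (x), 80 wide (y), 182 high (z), 110 g, same both sides, standing on edge in the rack. Keyhole on the centre line: hole 26 wide centred 11 BELOW this point; above it a slot 10 wide with flared mouth, ending 22.5 above this point. Fully hung, the screw's axis is 19 above this point.
- screw_blue: brass screw on the board with a blue disc behind it and a blue label on the board's top edge above it; origin on the screw's axis where it leaves the face, 15 mm below the board's top edge; x axis points along the screw out of the face. Shank 7 in diameter and 16 long, then a head 16 in diameter and 5 thick (21 out in all). The three screws are 110 apart, in any order.
- template_blue_mid (a point): centre of the blue template (may be absent): stiff plate 8 thick (x), 80 wide (y), 182 high (z), 110 g, same both sides, standing on edge in the rack. Keyhole on the centre line: hole 26 wide centred 11 BELOW this point; above it a slot 10 wide with flared mouth, ending 22.5 above this point. Fully hung, the screw's axis is 19 above this point.
- rack: fixed wooden rack, 190 long (x) x 100 wide (y) x 56 high, with three slots 60 apart (at x = -60, 0, +60), each 11 wide, floor 6 above the table; origin at the centre of its underside. The templates stand in the slots across its length, their upper 132 mm free, in any order.
- case1_mid (a point): centre of the green bobbin case (may be absent): closed flat plastic box 60 (x) x 100 (y) x 22 high, about 120 g, lying flat
- case2_mid (a point): centre of the orange bobbin case (may be absent): closed flat plastic box 60 (x) x 100 (y) x 22 high, about 120 g, lying flat
- case3_mid (a point): centre of the blue bobbin case (may be absent): closed flat plastic box 60 (x) x 100 (y) x 22 high, about 120 g, lying flat
- case4_mid (a point): centre of the grey bobbin case (may be absent): closed flat plastic box 60 (x) x 100 (y) x 22 high, about 120 g, lying flat
- mat: fixed cork mat 85 (x) x 125 (y) x 3 thick with a black rectangle of a case's size (62 x 102) at its centre showing where the pile goes; origin at the centre of its underside, the mat's top is 3 above it
- cone_red: bystander: red thread cone, 60 in diameter at the foot, 117 high; origin at the centre of its underside; to be left alone
- cone_green: bystander: green thread cone, 60 in diameter at the foot, 117 high; origin at the centre of its underside; to be left alone
- button_jar: bystander: jar of buttons with a red cap, 64 in diameter, 90 high; origin at the centre of its underside; to be left alone

How it is judged (in metres and radians):
At the end, for the whole second after the job is handed in: Each template hangs on its colour's screw, axis 19 mm (+-6) above the template's centre, centred within 7 mm, plate behind the head, upright within 0.15 rad; all cases lie flat, within 15 mm of the mat's centre, 8 mm of each other and 0.12 rad of the mat's direction (z of template_red_mid in the frame of screw_red between -0.025 and -0.013 m and y of template_red_mid in the frame of screw_red between -0.007 and 0.007 m and x of template_red_mid in the frame of screw_red between -0.002 and 0.016 m and angle between each of template_red_mid, template_yellow_mid, template_blue_mid's own z axis and vertical below 0.15 rad and z of template_yellow_mid in the frame of screw_yellow between -0.025 and -0.013 m and y of template_yellow_mid in the frame of screw_yellow between -0.007 and 0.007 m and x of template_yellow_mid in the frame of screw_yellow between -0.002 and 0.016 m and z of template_blue_mid in the frame of screw_blue between -0.025 and -0.013 m and y of template_blue_mid in the frame of screw_blue between -0.007 and 0.007 m and x of template_blue_mid in the frame of screw_blue between -0.002 and 0.016 m and horizontal distance between each of case1_mid, case2_mid, case3_mid, case4_mid and mat below 0.015 m and angle between the y axis of each of case1_mid, case2_mid, case3_mid, case4_mid and the y axis of mat, either way round below 0.12 rad and angle between each of case1_mid, case2_mid, case3_mid, case4_mid's own z axis and vertical below 0.06 rad and horizontal distance between case1_mid and case2_mid below 0.008 m and horizontal distance between each of case1_mid, case2_mid and case3_mid below 0.008 m and horizontal distance between each of case1_mid, case2_mid, case3_mid and case4_mid below 0.008 m); the robot touches nothing.
It fails at once if the red thread cone was disturbed (distance of cone_red from where it was at the start of the episode above 0.05 m or angle between cone_red's own z axis and vertical above 0.5 rad).
It fails at once if the green thread cone was disturbed (distance of cone_green from where it was at the start of the episode above 0.05 m or angle between cone_green's own z axis and vertical above 0.5 rad).
It fails at once if the jar of buttons with a red cap was disturbed (distance of button_jar from where it was at the start of the episode above 0.05 m or angle between button_jar's own z axis and vertical above 0.5 rad).
Of template_red, template_yellow, template_blue only 2 to 3 are there at a start; the rules pass over those that are not, and their reading is None.
Of case1, case2, case3, case4 only 3 to 4 are there at a start; the rules pass over those that are not, and their reading is None.
At some moment in a run one of case1, case2, case3, case4 may be knocked a few centimetres aside while the robot is not near it.
It also fails if it takes over 210 s, if anything falls off the work surface, if the arm or the gripper's body presses on something with over 40 N, if the wrist force passes 120 N, or if a joint passes its speed limit or range.

### The arm

A 6-joint arm with a two-finger parallel gripper is mounted at the origin on the work surface. World frame = base frame: x ahead of the robot, y to its left, z up, the work surface at z = 0. Lengths are in m, angles in degrees, forces in N, time in s.
With the tool pointing down it reaches from about 0.4 to 0.825 m from the base axis. Payload 7 kg.
Tool frame: the origin (TCP) lies on the front face of the gripper's body, between the roots of the fingers; the fingertips stand 66 mm ahead of it and the grasp point (between the pads) lies 47 mm ahead of it; z points along the fingers, y is the line along which they close (so a half turn about z gives the same grasp; the last joint's range is limited). The gripper opens to 88 mm and grips with 3 to 60 N. Pads are 19 mm wide; open, the fingers measure 130 mm over their backs; the gripper's body (78 mm by 193 mm) begins 47 mm behind the grasp point.
Start: joints at [-46.748, 20.546, 0.682, 0, -70.136, -16.507], TCP at [0.304, -0.603, 0.292] pointing down, gripper open.
Joint ranges: [-176.03, 176.03], [-82.01, 121.73], [-58.28, 71.71], [-173.87, 95.51], [-174.79, -0.11], [-173.66, 173.66]. Speed limits (degrees/s): [136.94, 136.94, 172.46, 180, 180, 180].

### API

Orientations are given as [roll, pitch, yaw] about the fixed x, y, z axes, in that order (R = Rz(yaw) Ry(pitch) Rx(roll)).
In Python, from plant import ctrl gives the robot as it stands.
- The arm moves only by the tool send_rows, never from a script. Its argument "deltas" is a list of rows, each a list of 2 entries, a list of its own where there are three numbers: the shift along the tool's x, y, z each as a share of 800 mm, from -1 to 1, then the turn about the tool's z as a share of 90 degrees, from -1 to 1. A call has exactly 5 rows; each row is the pose to reach, as a shift and turn from the pose commanded when the call began, along the tool's axes at that moment; what a row does not reach only later rows make up. A row lasts 1/12 s, in which the tool goes at most 41.7 mm and 7.16 degrees, less where a joint would pass 70% of its speed; a pose out of reach is approached as far as the arm can. A call with a number of a shift or a turn outside -1 to 1 is refused whole. A call with a gripper value outside its range is refused whole. "gripper" is the opening, from 0 (shut) to 1 (fully open), set as the call begins (left out, the last holds). The fingers move at their own pace and stop on an object; the grip force is fixed at half the most. Time passes only in rows, so rows that repeat a pose let the fingers close, or fill a call up. It gives the time, the measured TCP pose, the force, the opening and the grip force at its end, in the units of the state.
- ctrl.get_obs(): the state, without advancing time (a new reading comes with each control period).
- ctrl.snapshot(name): name is "side" or "top"; returns a dict with "color" (420x560x3 uint8, red, green, blue), "vertical_fov" (degrees; the focal length in pixels is half the picture's height over the tangent of half this angle, whatever the lens; pixels are square), "cx", "cy" (the principal point, pixels), "rvec" (rotation vector, rad) and "tvec" (3), from world to camera coordinates, as OpenCV has them. Camera axes: x right, y down, z forward; pixel columns grow to the right and rows downward; lengths in m; the calibration is good to about 2 mm. A picture is of the moment at which its call begins. There is no depth.
- ctrl.close_job(): hands the job in; it is judged then, once.
Trained networks look in a picture, given as the dict that the camera call returned (one of the last four; its "shot" number tells which), for a name from the list of things; names that differ only in an ending like _2 or _b are one class to them, and where a whole thing is asked for, a point or a joint stands for the part that bears it (a point fixed in the world has none). Each returns a list of dicts, best first, with "conf" (0 to 1); they miss things now and then, are a little off and sometimes report something else, mostly with a low value. They report only what shows in the picture. A call takes as long as a camera call.
- ctrl.boxes_of(picture, thing): "xy" ([column, row] as shares, 0 to 1, of the picture: columns of its width, rows of its height, amid what is visible of it).
- ctrl.cut_out(picture, thing): "pixels" (420x560 bool, what is visible of it) and "xy" ([column, row] as shares, 0 to 1, of the picture: columns of its width, rows of its height, amid what is visible of it).
The state is a dict: "clock": time; "joint_pos": joint angles; "qvel": joint speeds; "tau": joint torques, N m; "tool_pos": TCP position; "orientation": TCP orientation; "force": force on the tool from outside, world axes, zero at the start; "moment": the same for the moment, N m; "opening": finger opening in m; "gripper_force": force on a finger pad.
Only numpy, scipy, OpenCV 4.12 (cv2) and the standard library are available. Lean on these libraries where they do the work, as an engineer would, in place of code of your own. Each camera call takes 0.05 s, during which the arm holds its last target. There are 200 camera calls.

## Working session

There is one attempt and no reset: what is moved stays moved. The work goes in short steps, Python scripts to look and compute and a tool call to move; the robot and the scene stay as the last step left them, time stands still between calls to the robot, and variables do not carry over. Pictures are saved under pics/ and viewed, at most 14 in all, crops included, and the job is handed in when it is done.

Besides the shell and the picture viewer there is one more tool, called after ">>>" by a JSON object that holds its "name" and its "arguments". send_rows: Moves the arm, as the interface text tells. Shift numbers are shares of 800 mm and turn numbers shares of 90 degrees, none past 1 either way. Its arguments: {"type":"object","properties":{"deltas":{"type":"array","items":{"type":"array"}},"gripper":{"type":"number"}},"required":["deltas"]}

```bash
ls; mkdir -p pics; python3 - <<'E'
from plant import ctrl
import cv2,numpy as np
print(ctrl.get_obs())
for n in("top","side"):
    s=ctrl.snapshot(n); cv2.imwrite(f"pics/{n}0.png",s["color"][:,:,::-1])
    print({k:v for k,v in s.items() if k!="color"})
E
```

```text
pics
{'clock': 0.0, 'joint_pos': array([-4.67501068e+01,  2.05906789e+01,  6.32327552e-01, -2.18896062e-02,
       -7.01344540e+01, -1.65077363e+01]), 'qvel': array([ 0.04662661, -0.01106032, -0.05189925, -0.00405311,  0.04132522,
        0.01647347]), 'tau': array([ 9.66837142e-04, -5.82712913e+01,  2.93053293e+01,  6.99707419e+00,
        6.81172955e-03, -1.35781906e-04]), 'tool_pos': array([ 0.30355675, -0.60245344,  0.29121457]), 'orientation': array([ 1.79905172e+02, -6.64364943e-03, -1.53265293e+02]), 'force': array([ 0.03815237, -0.94368992, -0.22677252]), 'moment': array([ 0.02569465, -0.09109608, -0.02918902]), 'gripper_force': 0.0, 'opening': 0.08805974079582292}
{'vertical_fov': 42.13042462060776, 'cx': 280.6882521356797, 'cy': 210.39117849600814, 'rvec': array([ 2.10564991, -2.09815174,  0.23873081]), 'tvec': array([0.07407915, 0.50608754, 1.45787081]), 'shot': 1}
{'vertical_fov': 46.14177026466497, 'cx': 277.2370215560375, 'cy': 218.0107230789376, 'rvec': array([ 2.11568427, -0.87715495,  0.38696253]), 'tvec': array([-0.29458965,  0.34556868,  1.35392637]), 'shot': 2}
```

View pics/top0.png

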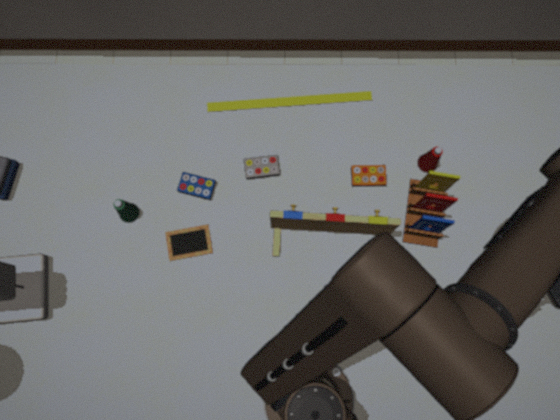

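View pics/side0.png

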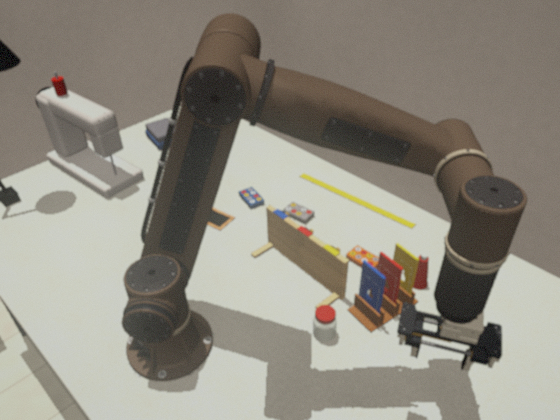

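The top view shows the blue case at (197,185), grey at (262,166), orange at (369,175) and the mat at (189,242). The board runs from (270,212) to (400,225) with screws blue, red, yellow. The rack is near (430,212) with yellow, red and blue templates, and the red cone is at (430,158). The side view shows the jar at (325,320). No green case is visible so far.

```bash
cat > h.py <<'E'
from plant import ctrl
import cv2,numpy as np
def cam(s):
    R=cv2.Rodrigues(s["rvec"])[0]; t=s["tvec"]; f=210/np.tan(np.radians(s["vertical_fov"]/2))
    return R,t,f
def back(s,px,z):
    "pixels Nx2 -> world xy on plane z"
    R,t,f=cam(s); px=np.atleast_2d(px).astype(float)
    d=np.c_[(px-[s["cx"],s["cy"]])/f,np.ones(len(px))]@R
    c=-R.T@t
    return (c+d*((z-c[2])/d[:,2])[:,None])[:,:2]
def proj(s,P):
    R,t,f=cam(s); p=np.atleast_2d(P)@R.T+t
    return p[:,:2]/p[:,2:]*f+[s["cx"],s["cy"]]
def find(s,name,z):
    r=ctrl.cut_out(s,name)
    if not r: return None
    m=r[0]["pixels"].astype(np.uint8)
    c=max(cv2.findContours(m,0,2)[0],key=cv2.contourArea)[:,0]
    return r[0]["conf"],r[0]["xy"]*np.array([560,420]),cv2.minAreaRect(back(s,c,z).astype(np.float32)*1000)
def tool():
    o=ctrl.get_obs(); print(o["clock"],o["tool_pos"].round(4),o["orientation"].round(2),o["force"].round(1),round(o["opening"],4),o["gripper_force"])
E
python3 - <<'E'
from h import *
s=ctrl.snapshot("top")
for n,z in [("case1_mid",.022),("case2_mid",.022),("case3_mid",.022),("case4_mid",.022),("mat",.003),("board",.155),("rack",.056),("template_red_mid",.188),("template_yellow_mid",.188),("template_blue_mid",.188),("screw_red",.14),("screw_yellow",.14),("screw_blue",.14),("cone_red",0),("cone_green",0),("button_jar",.09)]:
    r=find(s,n,z); print(n,r and (round(r[0],2),r[1].round(0),[np.round(q,1) for q in r[2]]))
s=ctrl.snapshot("side")
for n,z in [("case1_mid",.022),("button_jar",.09),("cone_red",.06)]:
    r=find(s,n,z); print(n,r and (round(r[0],2),r[1].round(0),[np.round(q,1) for q in r[2]]))
s=ctrl.snapshot("top")
cv2.imwrite("pics/z.png",cv2.resize(s["color"][130:270,240:480,::-1],None,fx=3.3,fy=3.3,interpolation=2))
E
```

```text
case1_mid None
case2_mid (0.82, array([367., 176.]), [array([ 618.4, -177.4]), array([ 63.2, 102.6]), np.float64(0.2)])
case3_mid (0.9, array([198., 187.]), [array([586. , 320.1]), array([104.3,  64.4]), np.float64(75.7)])
case4_mid (0.82, array([262., 170.]), [array([644.1, 131.8]), array([63.6, 99.8]), np.float64(7.7)])
mat (0.84, array([187., 244.]), [array([424.8, 338. ]), array([ 86.1, 125.3]), np.float64(10.6)])
board (0.72, array([328., 221.]), [array([423.5, -66. ]), array([117.6, 338.8]), np.float64(0.2)])
rack (0.58, array([415., 215.]), [array([ 501. , -324.8]), array([111.9, 184.5]), np.float64(80.4)])
template_red_mid (0.6, array([434., 202.]), [array([ 497.6, -316.5]), array([109.1,  45.4]), np.float64(81.3)])
template_yellow_mid (0.57, array([438., 181.]), [array([ 554.2, -324.2]), array([111.4,  51.8]), np.float64(80.3)])
template_blue_mid (0.96, array([429., 223.]), [array([ 441.1, -304.2]), array([106.7,  40.5]), np.float64(82.2)])
screw_red (0.71, array([332., 215.]), [array([477.3, -67.4]), array([48.8, 37.9]), np.float64(82.4)])
screw_yellow (0.73, array([377., 219.]), [array([ 466. , -178.6]), array([24.1, 47.5]), np.float64(0.2)])
screw_blue (0.7, array([294., 214.]), [array([477.3,  44.9]), array([43. , 42.8]), np.float64(45.6)])
cone_red (0.63, array([264., 169.]), [array([650.6, 133.9]), array([ 64.4, 101.5]), np.float64(7.9)])
cone_green (0.77, array([127., 209.]), [array([521.5, 520.9]), array([82.6, 59.5]), np.float64(31.6)])
button_jar (0.55, array([429., 224.]), [array([ 462.1, -330.8]), array([116.7,  42.5]), np.float64(81.9)])
case1_mid (0.67, array([303., 232.]), [array([584.4,  39.4]), array([37.2, 57.2]), np.float64(6.1)])
button_jar (0.63, array([327., 324.]), [array([ 294.8, -300.8]), array([118. ,  62.7]), np.float64(42.3)])
cone_red None
```

View pics/z.png

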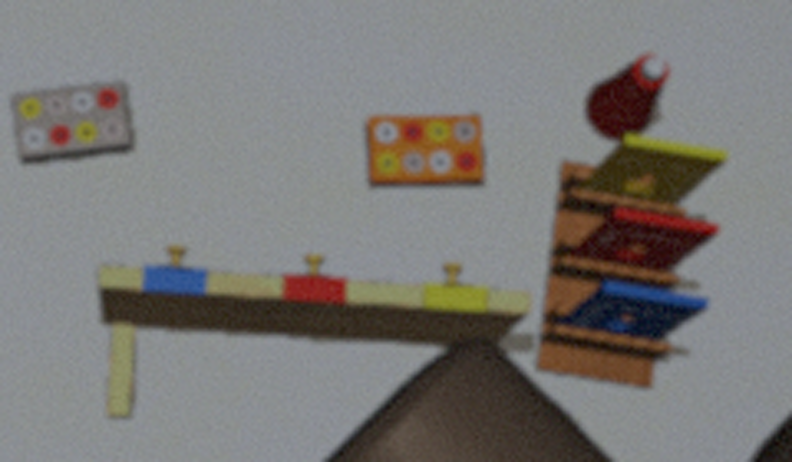

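The crop shows the board top with screws at (177,250) blue, (314,260) red and (453,268) yellow. The template top strips are at (676,147), (665,222) and (655,296). The tops give good measurements, so I back-project them.

```bash
python3 - <<'E'
from h import *
s=ctrl.snapshot("top")
im=cv2.GaussianBlur(s["color"],(3,3),0); hsv=cv2.cvtColor(im,cv2.COLOR_RGB2HSV)
f=lambda p:np.array(p)/3.3+[240,130]
F=back(s,f([[100,266],[530,292]]),.155); d=F[1]-F[0]; print("board front edge",F,np.linalg.norm(d),"yaw",np.degrees(np.arctan2(d[0],-d[1])))
print("heads bl,re,ye",back(s,f([[177,247],[314,257],[453,266]]),.148))
for n,a,b in [("y",(625,140),(727,155)),("r",(613,214),(718,232)),("b",(603,287),(708,305))]:
    q=back(s,f([a,b]),.188); e=q[0]-q[1]; print(n,q.mean(0),np.linalg.norm(e),np.degrees(np.arctan2(-e[0],e[1])))
# colour strips (bright top)
v=hsv[:,:,2].astype(int)
for n,lo,hi,vm in [("y",24,34,130),("r",0,6,110),("b",105,125,110)]:
    m=((hsv[:,:,0]>=lo)&(hsv[:,:,0]<=hi)&(hsv[:,:,1]>150)&(v>vm)).astype(np.uint8); m[:,:270]=0;m[:165]=0;m[240:]=0
    k,l,st,c=cv2.connectedComponentsWithStats(m)
    for i in range(1,k):
        if st[i,4]>20:
            pts=np.argwhere(l==i)[:,::-1]; z=.188 if c[i][0]>405 else .155
            print(n,c[i].round(1),[np.round(t,1) for t in cv2.minAreaRect((back(s,pts,z)*1000).astype(np.float32))])
j=ctrl.snapshot("side"); print("jar",[back(j,[[325,314]],.09)],"cone red",back(s,f([[655,66]]),.117))
E
```

```text
board front edge [[ 0.48271173  0.10281492]
 [ 0.46302529 -0.23444671]] 0.3378356974824964 yaw -3.3406452762284973
heads bl,re,ye [[ 0.49998611  0.04206011]
 [ 0.49224145 -0.06634973]
 [ 0.4853327  -0.17610314]]
y [ 0.5715611  -0.34610108] 0.07964671098527842 -8.58739963884219
r [ 0.51079606 -0.33410037] 0.0813995683068487 -9.93489913859655
b [ 0.45315228 -0.32284143] 0.08064549410713055 -9.84079540753515
y [377.5 219.7] [array([ 460.1, -174.5]), array([13.2, 44.2]), np.float64(0.2)]
r [440.8 196.2] [array([ 514.5, -332.7]), array([71.7,  6.1]), np.float64(80.3)]
r [334.7 217.2] [array([466.3, -63.5]), array([15.9, 44.2]), np.float64(0.2)]
b [292.4 214.6] [array([472.2,  45.3]), array([39.7, 15.1]), np.float64(85.7)]
b [436.5 218.7] [array([ 455.4, -321.4]), array([71.3,  5.1]), np.float64(80.4)]
jar [array([[ 0.31815114, -0.28019488]])] cone red [[ 0.66330905 -0.35546514]]
```

```bash
cat >> h.py <<'E'
def plan(*way,start=None):
    "way: (x,y,z of TCP, yaw); prints final row of each call"
    o=ctrl.get_obs(); p=np.array(o["tool_pos"]); y=o["orientation"][2]
    for w in way:
        c,s=np.cos(np.radians(y)),np.sin(np.radians(y))
        d=np.array(w[:3])-p; t=(w[3]-y+180)%360-180
        sh=np.array([c*d[0]+s*d[1], s*d[0]-c*d[1], -d[2]])/.8
        print(sh.round(4), round(-t/90,4), "mm",round(np.linalg.norm(d)*1000),"deg",round(t,1))
        p=np.array(w[:3]); y=w[3]
E
python3 - <<'E'
from h import *
tool(); plan((.43,-.47,.30,-126),(.571,-.345,.30,-99.7),(.571,-.345,.215,-99.7))
E
```

```text
1.3 [ 0.3037 -0.6028  0.2921] [ 180.      0.   -153.26] [0.1 0.4 0.6] 0.0875 0.0
[-0.2156  0.0772 -0.0098] -0.3028 mm 183 deg 27.3
[-0.23   -0.0507 -0.    ] -0.2922 mm 188 deg 26.3
[-0.      0.      0.1062] -0.0 mm 85 deg 0.0
```

>>> {"name": "send_rows", "arguments": {"deltas": [[[-0.043,0.0154,-0.002],-0.06],[[-0.086,0.031,-0.004],-0.12],[[-0.129,0.046,-0.006],-0.18],[[-0.172,0.062,-0.008],-0.242],[[-0.2156,0.0772,-0.0098],-0.3028]], "gripper": 0.45}}

```text
clock: 1.72
tool_pos: [0.4308, -0.4687, 0.3003]
orientation: [-180.0, -0.0, -125.7]
force: [1.2, 0.1, -0.4]
opening: 0.0601
gripper_force: 0.0
```

>>> {"name": "send_rows", "arguments": {"deltas": [[[-0.046,-0.01,0],-0.058],[[-0.092,-0.02,0],-0.117],[[-0.138,-0.03,0],-0.175],[[-0.184,-0.04,0],-0.234],[[-0.23,-0.0507,0],-0.2922]]}}

```text
clock: 2.13
tool_pos: [0.5721, -0.3435, 0.3003]
orientation: [-180.0, -0.0, -99.4]
force: [0.8, -0.4, 0.6]
opening: 0.0397
gripper_force: 0.0
```

>>> {"name": "send_rows", "arguments": {"deltas": [[[0,0,0],0],[[0,0,0],0],[[0,0,0],0],[[0,0,0],0],[[0,0,0],0]]}}

```text
clock: 2.55
tool_pos: [0.5701, -0.3459, 0.3002]
orientation: [-180.0, -0.0, -99.8]
force: [0.1, 0.5, -0.7]
opening: 0.0393
gripper_force: 0.0
```

```bash
python3 - <<'E'
from h import *
tool(); plan((.571,-.345,.215,-99.7))
s=ctrl.snapshot("side"); cv2.imwrite("pics/s1.png",s["color"][:,:,::-1])
t=ctrl.snapshot("top")
c=np.hstack([cv2.resize(s["color"][140:360,300:500],(364,400)),cv2.resize(t["color"][130:270,380:520],(400,400))])
cv2.imwrite("pics/c1.png",c[:,:,::-1])
E
```

```text
2.55 [ 0.5701 -0.3459  0.3002] [-179.99   -0.    -99.81] [ 0.1  0.5 -0.7] 0.0393 0.0
[-0.0013 -0.0009  0.1065] -0.0012 mm 85 deg 0.1
```

View pics/c1.png

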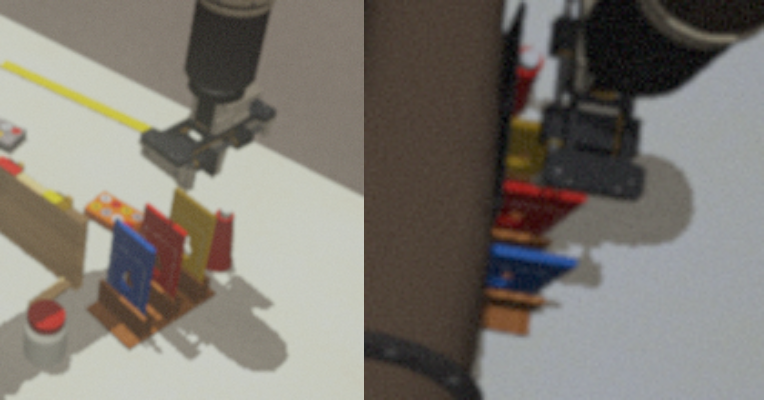

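The gripper is over the yellow template in both crops, with the fingers straddling it, so I descend and grip.

>>> {"name": "send_rows", "arguments": {"deltas": [[[0,0,0.03],0],[[0,0,0.06],0],[[0,0,0.085],0],[[0,0,0.1],0],[[-0.0013,-0.0009,0.1065],0]]}}

```text
clock: 3.07
tool_pos: [0.5706, -0.3444, 0.2128]
orientation: [179.8, 0.0, -99.8]
force: [-0.2, -0.2, -0.2]
opening: 0.0391
gripper_force: 0.0
```

>>> {"name": "send_rows", "arguments": {"deltas": [[[0,0,0],0],[[0,0,0],0],[[0,0,0],0],[[0,0,0],0],[[0,0,0],0]], "gripper": 0}}

```text
clock: 3.48
tool_pos: [0.5722, -0.3442, 0.2159]
orientation: [-179.9, -0.0, -99.7]
force: [-0.4, -0.6, 0.3]
opening: 0.0115
gripper_force: 0.3
```

>>> {"name": "send_rows", "arguments": {"deltas": [[[0,0,-0.03],0],[[0,0,-0.07],0],[[0,0,-0.115],0],[[0,0,-0.15],0],[[0,0,-0.175],0]]}}

```text
clock: 3.9
tool_pos: [0.5722, -0.3443, 0.3589]
orientation: [-179.8, -0.1, -99.7]
force: [-0.1, -0.6, -0.5]
opening: 0.0079
gripper_force: 30.0
```

```bash
python3 - <<'E'
from h import *
tool()
s=ctrl.snapshot("side"); cv2.imwrite("pics/s2.png",s["color"][100:320,250:530,::-1])
for n in("template_yellow_mid","screw_yellow","screw_red","screw_blue"): print(n,ctrl.cut_out(s,n)[:1] and ctrl.boxes_of(s,n)[0])
E
```

```text
3.9 [ 0.5722 -0.3443  0.3589] [-1.7976e+02 -6.0000e-02 -9.9690e+01] [-0.1 -0.6 -0.5] 0.0079 29.99184161424637
template_yellow_mid {'xy': [0.7307, 0.576], 'conf': 0.68}Traceback (most recent call last):
  File "<stdin>", line 4, in <module>
IndexError: list index out of range
```

View pics/s2.png

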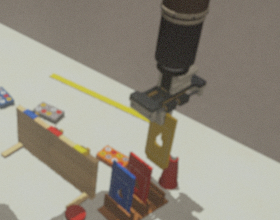

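The side crop shows the yellow template held and hanging straight, with its hole at about (159,143). Next I back-project the mask onto the plate's plane to check its position in the grip.

```bash
cat >> h.py <<'E'
def held(name,cam_="side",hsvr=None):
    "offsets of held template: lateral along tool -x (template +y) and height of mid rel. TCP"
    s=ctrl.snapshot(cam_); o=ctrl.get_obs(); p=o["tool_pos"]; y=np.radians(o["orientation"][2]+90)
    R,t,f=cam(s); c=-R.T@t
    n=np.array([np.cos(y),np.sin(y),0]); u=np.array([-np.sin(y),np.cos(y),0])
    sg=np.sign((c-p)@n); p0=p+n*sg*.004
    r=ctrl.cut_out(s,name)
    if not r: print("none"); return
    m=r[0]["pixels"].astype(np.uint8)
    cs=max(cv2.findContours(m,0,1)[0],key=cv2.contourArea)[:,0]
    def pl(px):
        d=np.c_[(np.atleast_2d(px)-[s["cx"],s["cy"]])/f,np.ones(len(px))]@R
        q=c+d*(((p0-c)@n)/(d@n))[:,None]-p0
        return np.c_[q@u,q[:,2]]*1000
    q=pl(cs); print("camside",sg,"conf",r[0]["conf"],"cam rel u",((c-p)@u).round(2))
    for b in range(-220,0,20):
        k=q[(q[:,1]>=b)&(q[:,1]<b+20)]
        if len(k): print(b,k[:,0].min().round(1),k[:,0].max().round(1))
    print("bottom z",np.sort(q[:,1])[:6].round(1))
    hs=[h for h in cv2.findContours(m,cv2.RETR_CCOMP,1)[0]]
    for h in hs:
        if 3<cv2.contourArea(h)<800: print("hole?",pl(h[:,0]).mean(0).round(1),cv2.contourArea(h))
    return s,r[0]["pixels"]
E
python3 - <<'E'
from h import *
tool(); s,m=held("template_yellow_mid")
im=s["color"].copy(); im[cv2.morphologyEx(m.astype(np.uint8),cv2.MORPH_GRADIENT,np.ones((2,2)))>0]=[255,0,255]
cv2.imwrite("pics/m2.png",cv2.resize(im[180:320,350:490,::-1],None,fx=4,fy=4,interpolation=2))
E
```

```text
4.15 [ 0.5715 -0.3437  0.3541] [ 1.7996e+02  4.0000e-02 -9.9710e+01] [ 0.9  0.2 -2.3] 0.0078 29.99215006828308
camside -1.0 conf 0.8 cam rel u -0.62
-220 -39.0 32.8
-200 -49.2 35.9
-180 -48.8 34.3
-160 -49.1 35.7
-140 -48.1 39.3
-120 -48.4 39.5
-100 -48.9 38.0
-80 -50.1 25.6
-60 -50.4 -9.2
-40 -50.6 -10.9
bottom z [-215.5 -214.8 -214.3 -214.  -213.5 -213.3]
hole? [  -5.3 -124.7] 40.5
```

View pics/m2.png

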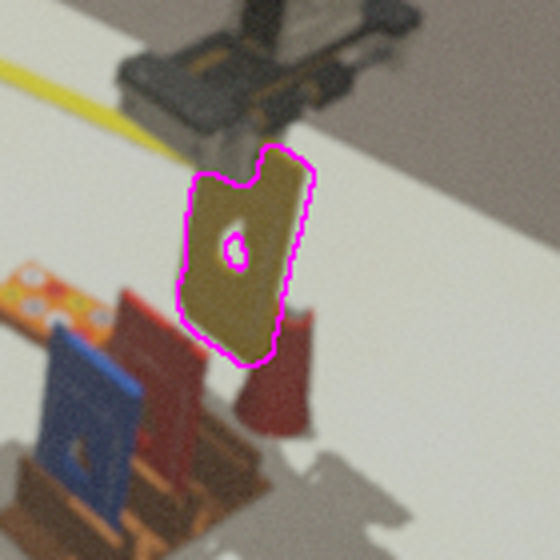

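```bash
python3 - <<'E'
from h import *
tool(); plan((.512,-.174,.335,-93.3),(.512,-.174,.27,-93.3),(.477,-.172,.27,-93.3),(.477,-.172,.241,-93.3))
E
```

```text
4.25 [ 0.5714 -0.3438  0.3532] [ 1.7986e+02  4.0000e-02 -9.9710e+01] [ 0.1 -0.1 -0.9] 0.0082 29.99218225479126
[-0.1967  0.1089  0.0228] -0.0712 mm 181 deg 6.4
[-0.      0.      0.0812] -0.0 mm 65 deg 0.0
[ 0.      0.0438 -0.    ] -0.0 mm 35 deg 0.0
[-0.      0.      0.0363] -0.0 mm 29 deg 0.0
```

>>> {"name": "send_rows", "arguments": {"deltas": [[[-0.03,0.02,0],-0.015],[[-0.075,0.045,0.005],-0.03],[[-0.125,0.07,0.012],-0.05],[[-0.17,0.095,0.018],-0.065],[[-0.1967,0.1089,0.0228],-0.0712]]}}

```text
clock: 4.67
tool_pos: [0.5106, -0.172, 0.3352]
orientation: [179.9, 0.0, -93.2]
force: [0.6, 0.0, -2.1]
opening: 0.0076
gripper_force: 30.0
```

>>> {"name": "send_rows", "arguments": {"deltas": [[[0,0,0.015],0],[[0,0,0.035],0],[[0,0,0.06],0],[[0,0,0.0812],0],[[0,0,0.0812],0]]}}

```text
clock: 5.08
tool_pos: [0.5103, -0.1738, 0.2673]
orientation: [179.6, 0.0, -93.3]
force: [-0.2, 1.1, -2.4]
opening: 0.0078
gripper_force: 30.0
```

```bash
python3 - <<'E'
from h import *
tool(); plan((.477,-.172,.27,-93.3),(.477,-.172,.241,-93.3))
s=ctrl.snapshot("side"); t=ctrl.snapshot("top")
c=np.hstack([cv2.resize(s["color"][190:310,250:370],(400,400)),cv2.resize(t["color"][160:260,330:430],(400,400))])
cv2.imwrite("pics/c3.png",c[:,:,::-1])
E
```

```text
5.0833 [ 0.5103 -0.1738  0.2673] [ 1.7958e+02  4.0000e-02 -9.3320e+01] [-0.2  1.1 -2.4] 0.0078 29.99621093273163
[ 0.0002  0.0416 -0.0034] -0.0002 mm 33 deg 0.0
[-0.      0.      0.0363] -0.0 mm 29 deg 0.0
```

View pics/c3.png

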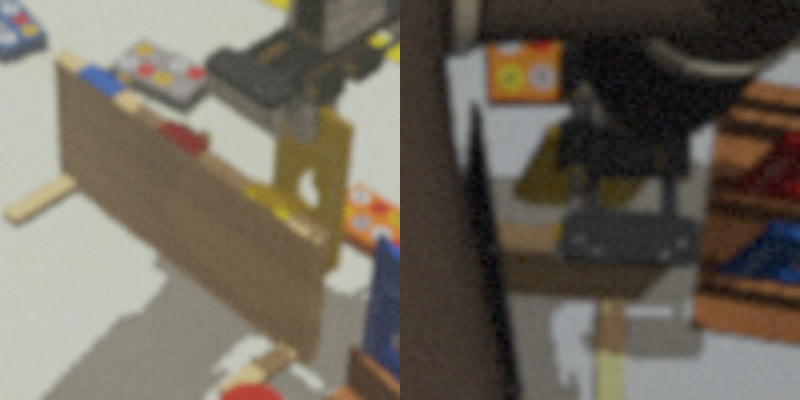

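The left crop shows the yellow plate in front of the board with its hole at (310,185), near the yellow label at (268,200). I insert slowly and watch the force.

>>> {"name": "send_rows", "arguments": {"deltas": [[[0,0.012,-0.0034],0],[[0,0.022,-0.0034],0],[[0,0.031,-0.0034],0],[[0,0.0416,-0.0034],0],[[0,0.0416,-0.0034],0]]}}

```text
clock: 5.6
tool_pos: [0.4775, -0.1724, 0.275]
orientation: [-180.0, 0.0, -93.3]
force: [-0.5, 0.1, -1.4]
opening: 0.0078
gripper_force: 30.0
```

```bash
python3 - <<'E'
from h import *
tool(); plan((.477,-.172,.241,-93.3))
print(ctrl.get_obs()["moment"])
E
```

```text
5.6 [ 0.4775 -0.1724  0.275 ] [-1.7996e+02  2.0000e-02 -9.3320e+01] [-0.5  0.1 -1.4] 0.0078 29.996110796928406
[-0.0004  0.0006  0.0425] -0.0002 mm 34 deg 0.0
[ 0.0526596   0.15634506 -0.00290342]
```

>>> {"name": "send_rows", "arguments": {"deltas": [[[0,0,0.009],0],[[0,0,0.018],0],[[0,0,0.027],0],[[0,0,0.036],0],[[0,0,0.036],0]]}}

```text
clock: 6.02
tool_pos: [0.4793, -0.1726, 0.2445]
orientation: [179.9, -0.0, -93.3]
force: [-0.2, 0.3, 1.2]
opening: 0.0083
gripper_force: 30.0
```

```bash
python3 - <<'E'
from h import *
tool(); print(ctrl.get_obs()["moment"])
plan((.477,-.172,.241,-93.3))
E
```

```text
6.0167 [ 0.4793 -0.1726  0.2445] [ 1.7992e+02 -4.0000e-02 -9.3280e+01] [-0.2  0.3  1.2] 0.0083 29.99984174966812
[-0.25936816  0.56095638 -0.03574504]
[-0.0005  0.0029  0.0043] 0.0003 mm 4 deg -0.0
```

>>> {"name": "send_rows", "arguments": {"deltas": [[[0,0,0.001],0],[[0,0,0.002],0],[[0,0,0.003],0],[[0,0,0.003],0],[[0,0,0.003],0]]}}

```text
clock: 6.43
tool_pos: [0.4793, -0.1727, 0.2441]
orientation: [180.0, -0.1, -93.3]
force: [-6.1, 2.3, 14.2]
opening: 0.0079
gripper_force: 30.0
```

>>> {"name": "send_rows", "arguments": {"deltas": [[[0,0,0],0],[[0,0,0],0],[[0,0,0],0],[[0,0,0],0],[[0,0,0],0]], "gripper": 0.3}}

```text
clock: 6.85
tool_pos: [0.4792, -0.1724, 0.2427]
orientation: [180.0, -0.0, -93.3]
force: [-0.8, 0.4, -0.3]
opening: 0.0257
gripper_force: 0.0
```

>>> {"name": "send_rows", "arguments": {"deltas": [[[0,0,-0.02],0],[[0,0,-0.05],0],[[0,0,-0.08],0],[[0,0,-0.1],0],[[0,0,-0.1],0]], "gripper": 0.45}}

```text
clock: 7.27
tool_pos: [0.4807, -0.1727, 0.3268]
orientation: [-179.7, -0.0, -93.3]
force: [0.5, -0.8, 0.7]
opening: 0.0395
gripper_force: 0.0
```

```bash
python3 - <<'E'
from h import *
tool(); 
R=(.5115,-.334)
plan((.53,-.25,.32,-96),(*R,.30,-99.7),(*R,.215,-99.7))
s=ctrl.snapshot("side"); t=ctrl.snapshot("top")
r=ctrl.boxes_of(s,"case1_mid"); print(r)
c=np.hstack([cv2.resize(s["color"][190:310,250:370],(400,400)),cv2.resize(t["color"][160:260,330:430],(400,400))])
cv2.imwrite("pics/c4.png",c[:,:,::-1])
E
```

```text
7.2667 [ 0.4807 -0.1727  0.3268] [-1.7967e+02 -4.0000e-02 -9.3270e+01] [ 0.5 -0.8  0.7] 0.0395 0.0
[ 0.0929 -0.067   0.0085] 0.0303 mm 92 deg -2.7
[0.1068 0.012  0.025 ] 0.0411 mm 88 deg -3.7
[-0.      0.      0.1062] -0.0 mm 85 deg 0.0
[]
```

View pics/c4.png

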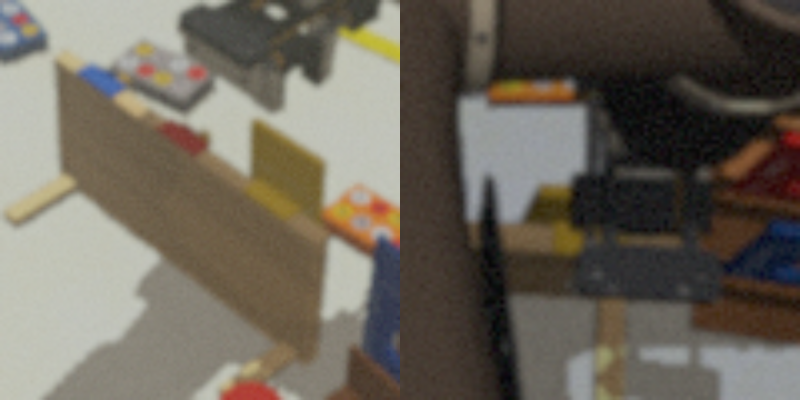

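Yellow hangs on its screw: the left crop shows it upright at (288,170), straight behind its label. Next is red.

>>> {"name": "send_rows", "arguments": {"deltas": [[[0.02,-0.014,0],0.006],[[0.04,-0.028,0.002],0.012],[[0.06,-0.04,0.004],0.018],[[0.078,-0.054,0.006],0.024],[[0.0929,-0.067,0.0085],0.0303]]}}

```text
clock: 7.83
tool_pos: [0.5286, -0.2505, 0.3147]
orientation: [179.9, 0.0, -96.1]
force: [-0.0, 0.5, 0.6]
opening: 0.0394
gripper_force: 0.0
```

>>> {"name": "send_rows", "arguments": {"deltas": [[[0.025,0.003,0.005],0.01],[[0.05,0.006,0.01],0.02],[[0.08,0.009,0.018],0.03],[[0.1068,0.012,0.025],0.0411],[[0.1068,0.012,0.025],0.0411]]}}

```text
clock: 8.25
tool_pos: [0.5083, -0.3359, 0.293]
orientation: [179.7, 0.0, -99.9]
force: [0.2, 0.8, -0.0]
opening: 0.0395
gripper_force: 0.0
```

```bash
python3 - <<'E'
from h import *
tool(); plan((.5115,-.334,.215,-99.7))
E
```

```text
8.25 [ 0.5083 -0.3359  0.293 ] [ 1.7972e+02  3.0000e-02 -9.9920e+01] [ 0.2  0.8 -0. ] 0.0395 0.0
[-0.003  -0.0035  0.0975] -0.0025 mm 78 deg 0.2
```

>>> {"name": "send_rows", "arguments": {"deltas": [[[-0.003,-0.0035,0.01],0],[[-0.003,-0.0035,0.04],0],[[-0.003,-0.0035,0.07],0],[[-0.003,-0.0035,0.0975],0],[[-0.003,-0.0035,0.0975],0]]}}

```text
clock: 8.67
tool_pos: [0.511, -0.3297, 0.2127]
orientation: [179.5, 0.1, -99.7]
force: [-0.9, -0.5, -0.8]
opening: 0.0397
gripper_force: 0.0
```

>>> {"name": "send_rows", "arguments": {"deltas": [[[0,0,0],0],[[0,0,0],0],[[0,0,0],0],[[0,0,0],0],[[0,0,0],0]], "gripper": 0}}

```text
clock: 9.08
tool_pos: [0.5136, -0.3318, 0.2195]
orientation: [-179.9, -0.0, -99.7]
force: [0.0, 0.1, 0.4]
opening: 0.0116
gripper_force: 0.1
```

>>> {"name": "send_rows", "arguments": {"deltas": [[[0,0,0],0],[[0,0,0],0],[[0,0,0],0],[[0,0,-0.01],0],[[0,0,-0.03],0]]}}

```text
clock: 9.5
tool_pos: [0.5134, -0.3314, 0.2409]
orientation: [179.9, 0.1, -99.7]
force: [4.5, -0.1, -4.3]
opening: 0.0077
gripper_force: 30.0
```

>>> {"name": "send_rows", "arguments": {"deltas": [[[0,0,-0.03],0],[[0,0,-0.07],0],[[0,0,-0.11],0],[[0,0,-0.14],0],[[0,0,-0.14],0]]}}

```text
clock: 9.92
tool_pos: [0.5142, -0.3327, 0.3606]
orientation: [-179.6, -0.1, -99.7]
force: [-0.0, -0.8, -0.5]
opening: 0.0076
gripper_force: 30.0
```

```bash
python3 - <<'E'
from h import *
tool(); held("template_red_mid")
E
```

```text
9.9167 [ 0.5142 -0.3327  0.3606] [-1.7957e+02 -1.5000e-01 -9.9710e+01] [-0.  -0.8 -0.5] 0.0076 29.995616376399994
camside -1.0 conf 0.67 cam rel u -0.62
-220 -37.7 22.8
-200 -49.0 33.5
-180 -52.1 32.7
-160 -52.1 35.9
-140 -52.1 34.0
-120 -52.0 33.8
-100 -51.4 32.5
-80 -50.8 24.2
-60 -50.8 -10.6
-40 -51.4 -10.9
-20 -47.4 -17.8
bottom z [-208.3 -207.7 -207.1 -206.8 -206.2 -205.6]
hole? [  -8.6 -116.5] 48.0
```

```bash
python3 - <<'E'
from h import *
for i in range(3): tool(); ctrl.snapshot("top")
held("template_red_mid")
tool()
E
```

```text
10.0167 [ 0.513  -0.3316  0.3553] [-1.7992e+02  2.0000e-02 -9.9740e+01] [-0.2 -0.3 -1.7] 0.008 29.99586135149002
10.0667 [ 0.5126 -0.3314  0.3539] [ 1.7995e+02  4.0000e-02 -9.9740e+01] [ 0.   0.8 -2.5] 0.0078 29.995903372764587
10.1167 [ 0.5125 -0.3314  0.3532] [ 1.7988e+02  5.0000e-02 -9.9740e+01] [-0.5  0.1 -1.3] 0.0078 29.995798766613007
camside -1.0 conf 0.86 cam rel u -0.62
-220 -40.2 31.9
-200 -48.4 39.2
-180 -52.1 38.3
-160 -50.2 38.8
-140 -49.6 37.1
-120 -47.9 36.3
-100 -48.5 36.8
-80 -49.1 21.8
-60 -49.7 -8.2
-40 -50.8 -9.1
bottom z [-215.4 -214.9 -214.7 -214.3 -214.1 -213.7]
hole? [  -6.4 -125.6] 10.0
10.2667 [ 0.5127 -0.3316  0.353 ] [ 1.7986e+02  2.0000e-02 -9.9730e+01] [-0.5  0.3 -1.5] 0.0076 29.995825588703156
```

```bash
python3 - <<'E'
from h import *
plan((.522,-.2,.345,-96),(.5185,-.0636,.335,-93.3),(.5185,-.0636,.275,-93.3),(.4836,-.0616,.275,-93.3),(.4836,-.0616,.243,-93.3))
E
```

```text
[-0.1641  0.0163  0.01  ] -0.0415 mm 132 deg 3.7
[-0.1691  0.0222  0.0125] -0.03 mm 137 deg 2.7
[-0.     0.     0.075] -0.0 mm 60 deg 0.0
[ 0.      0.0437 -0.    ] -0.0 mm 35 deg 0.0
[-0.    0.    0.04] -0.0 mm 32 deg 0.0
```

>>> {"name": "send_rows", "arguments": {"deltas": [[[-0.025,0.003,0],-0.008],[[-0.06,0.006,0.003],-0.016],[[-0.095,0.01,0.006],-0.025],[[-0.13,0.013,0.008],-0.035],[[-0.1641,0.0163,0.01],-0.0415]]}}

```text
clock: 10.68
tool_pos: [0.5221, -0.1989, 0.3454]
orientation: [179.9, -0.0, -96.0]
force: [0.3, 1.2, -0.7]
opening: 0.0074
gripper_force: 30.0
```

>>> {"name": "send_rows", "arguments": {"deltas": [[[-0.035,0.004,0.002],-0.006],[[-0.075,0.01,0.005],-0.015],[[-0.115,0.015,0.009],-0.022],[[-0.15,0.02,0.012],-0.03],[[-0.1691,0.0222,0.0125],-0.03]]}}

```text
clock: 11.1
tool_pos: [0.5182, -0.0614, 0.3353]
orientation: [179.9, 0.0, -93.2]
force: [0.2, -0.1, -0.9]
opening: 0.0077
gripper_force: 30.0
```

>>> {"name": "send_rows", "arguments": {"deltas": [[[0,0,0.015],0],[[0,0,0.035],0],[[0,0,0.058],0],[[0,0,0.075],0],[[0,0,0.075],0]]}}

```text
clock: 11.52
tool_pos: [0.5171, -0.0637, 0.2728]
orientation: [179.6, -0.0, -93.3]
force: [-0.3, -0.3, -1.7]
opening: 0.0075
gripper_force: 30.0
```

```bash
python3 - <<'E'
from h import *
for i in range(3): s=ctrl.snapshot("side")
tool(); plan((.4836,-.0616,.275,-93.3),(.4836,-.0616,.243,-93.3))
cv2.imwrite("pics/s5.png",cv2.resize(s["color"][170:310,240:380,::-1],None,fx=3.5,fy=3.5))
E
```

```text
11.6667 [ 0.5192 -0.0638  0.2768] [-1.800e+02 -3.000e-02 -9.327e+01] [ 0.6  0.6 -0.4] 0.0078 29.9958935379982
[-0.0002  0.0446  0.0022] 0.0003 mm 36 deg -0.0
[-0.    0.    0.04] -0.0 mm 32 deg 0.0
```

>>> {"name": "send_rows", "arguments": {"deltas": [[[0,0.012,0.002],0],[[0,0.022,0.002],0],[[0,0.033,0.002],0],[[0,0.0446,0.002],0],[[0,0.0446,0.002],0]]}}

```text
clock: 12.08
tool_pos: [0.4813, -0.0617, 0.2753]
orientation: [-180.0, 0.0, -93.3]
force: [-0.2, -0.6, -0.3]
opening: 0.0079
gripper_force: 30.0
```

```bash
python3 - <<'E'
from h import *
tool(); plan((.4836,-.0616,.243,-93.3))
E
```

```text
12.0833 [ 0.4813 -0.0617  0.2753] [-1.7997e+02  3.0000e-02 -9.3290e+01] [-0.2 -0.6 -0.3] 0.0079 29.996045529842377
[-0.0004 -0.0029  0.0404] 0.0001 mm 32 deg -0.0
```

Free insertion, so I slide down, release and lift.

>>> {"name": "send_rows", "arguments": {"deltas": [[[0,-0.001,0.01],0],[[0,-0.001,0.02],0],[[0,-0.001,0.03],0],[[0,-0.001,0.04],0],[[0,-0.001,0.041],0]]}}

```text
clock: 12.5
tool_pos: [0.4849, -0.0619, 0.2417]
orientation: [-180.0, -0.1, -93.2]
force: [-0.1, -1.8, 10.2]
opening: 0.0079
gripper_force: 30.0
```

>>> {"name": "send_rows", "arguments": {"deltas": [[[0,0,0],0],[[0,0,0],0],[[0,0,0],0],[[0,0,0],0],[[0,0,0],0]]}}

```text
clock: 12.92
tool_pos: [0.4847, -0.0617, 0.242]
orientation: [-179.9, 0.0, -93.3]
force: [2.4, -1.4, 3.9]
opening: 0.0079
gripper_force: 30.0
```

>>> {"name": "send_rows", "arguments": {"deltas": [[[0,0,0],0],[[0,0,0],0],[[0,0,0],0],[[0,0,0],0],[[0,0,0],0]], "gripper": 0.3}}

```text
clock: 13.33
tool_pos: [0.4837, -0.0617, 0.2416]
orientation: [179.9, -0.0, -93.3]
force: [1.0, -0.9, -0.2]
opening: 0.0256
gripper_force: 0.0
```

>>> {"name": "send_rows", "arguments": {"deltas": [[[0,0,-0.02],0],[[0,0,-0.05],0],[[0,0,-0.08],0],[[0,0,-0.1],0],[[0,0,-0.1],0]], "gripper": 0.45}}

```text
clock: 13.75
tool_pos: [0.4854, -0.0617, 0.3255]
orientation: [-179.7, 0.0, -93.3]
force: [0.0, -0.7, 0.6]
opening: 0.0393
gripper_force: 0.0
```

```bash
python3 - <<'E'
from h import *
for i in range(2): s=ctrl.snapshot("side");t=ctrl.snapshot("top")
tool(); B=(.4527,-.3235)
plan((.53,-.16,.33,-95),(.50,-.27,.32,-97),(*B,.30,-99.7),(*B,.218,-99.7))
c=np.hstack([cv2.resize(s["color"][190:310,250:370],(400,400)),cv2.resize(t["color"][160:260,250:450],(400,200)).repeat(2,0)])
cv2.imwrite("pics/c6.png",c[:,:,::-1])
E
```

```text
13.95 [ 0.4836 -0.0617  0.321 ] [179.91  -0.   -93.3 ] [ 0.1  0.9 -0.9] 0.0395 0.0
[ 0.1193 -0.065  -0.0112] 0.0189 mm 109 deg -1.7
[0.1402 0.0254 0.0125] 0.0222 mm 114 deg -2
[0.0736 0.0505 0.025 ] 0.03 mm 74 deg -2.7
[-0.      0.      0.1025] -0.0 mm 82 deg 0.0
```

View pics/c6.png

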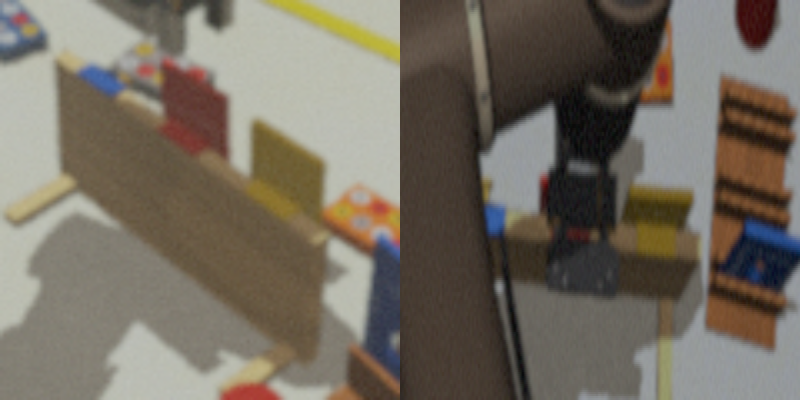

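Red and yellow both hang, at (197,110) and (288,170) in the left crop. Next is blue.

>>> {"name": "send_rows", "arguments": {"deltas": [[[0.025,-0.014,-0.003],0.004],[[0.05,-0.028,-0.006],0.008],[[0.075,-0.042,-0.009],0.012],[[0.1,-0.055,-0.011],0.016],[[0.1193,-0.065,-0.0112],0.0189]]}}

```text
clock: 14.37
tool_pos: [0.5308, -0.1613, 0.3298]
orientation: [179.9, -0.0, -95.0]
force: [1.0, 1.3, 0.3]
opening: 0.0394
gripper_force: 0.0
```

>>> {"name": "send_rows", "arguments": {"deltas": [[[0.03,0.005,0.003],0.005],[[0.06,0.01,0.006],0.01],[[0.09,0.016,0.009],0.015],[[0.115,0.021,0.011],0.02],[[0.1402,0.0254,0.0125],0.0222]]}}

```text
clock: 14.78
tool_pos: [0.4996, -0.2709, 0.3192]
orientation: [179.8, 0.0, -97.0]
force: [0.1, 0.2, 1.4]
opening: 0.0392
gripper_force: 0.0
```

>>> {"name": "send_rows", "arguments": {"deltas": [[[0.02,0.014,0.006],0.01],[[0.04,0.028,0.014],0.02],[[0.0736,0.0505,0.025],0.03],[[0.0736,0.0505,0.025],0.03],[[0.0736,0.0505,0.025],0.03]]}}

```text
clock: 15.2
tool_pos: [0.4518, -0.3242, 0.2993]
orientation: [179.8, 0.0, -99.8]
force: [0.6, 1.0, -0.0]
opening: 0.0395
gripper_force: 0.0
```

```bash
python3 - <<'E'
from h import *
for i in range(3): s=ctrl.snapshot("side")
tool(); plan((.4527,-.3235,.217,-99.7))
E
```

```text
15.35 [ 0.4536 -0.3232  0.3006] [179.97   0.   -99.66] [-0.3  0.3  0.4] 0.0391 0.0
[0.0006 0.0011 0.1045] 0.0004 mm 84 deg -0.0
```

>>> {"name": "send_rows", "arguments": {"deltas": [[[0,0.001,0.02],0],[[0,0.001,0.05],0],[[0,0.001,0.08],0],[[0,0.001,0.1045],0],[[0,0.001,0.1045],0]]}}

```text
clock: 15.77
tool_pos: [0.4513, -0.3217, 0.2134]
orientation: [179.7, 0.1, -99.6]
force: [-0.8, 0.3, 0.1]
opening: 0.0395
gripper_force: 0.0
```

>>> {"name": "send_rows", "arguments": {"deltas": [[[0,0,0],0],[[0,0,0],0],[[0,0,0],0],[[0,0,0],0],[[0,0,0],0]], "gripper": 0}}

```text
clock: 16.18
tool_pos: [0.4529, -0.3235, 0.2184]
orientation: [-179.9, -0.0, -99.7]
force: [0.2, -0.3, 0.8]
opening: 0.0115
gripper_force: 0.0
```

>>> {"name": "send_rows", "arguments": {"deltas": [[[0,0,0],0],[[0,0,0],0],[[0,0,0],0],[[0,0,-0.01],0],[[0,0,-0.03],0]]}}

```text
clock: 16.6
tool_pos: [0.4527, -0.323, 0.2401]
orientation: [180.0, 0.1, -99.7]
force: [5.6, -0.5, -5.1]
opening: 0.0078
gripper_force: 30.0
```

>>> {"name": "send_rows", "arguments": {"deltas": [[[0,0,-0.03],0],[[0,0,-0.07],0],[[0,0,-0.11],0],[[0,0,-0.14],0],[[0,0,-0.14],0]]}}

```text
clock: 17.02
tool_pos: [0.4531, -0.3242, 0.3591]
orientation: [-179.7, -0.1, -99.7]
force: [1.5, -0.9, -0.2]
opening: 0.0081
gripper_force: 30.0
```

```bash
python3 - <<'E'
from h import *
for i in range(4): ctrl.snapshot("top")
tool(); held("template_blue_mid")
plan((.53,-.24,.345,-96),(.528,-.09,.345,-94),(.5249,.0462,.335,-93.3),(.5249,.0462,.275,-93.3))
E
```

```text
17.2167 [ 0.4515 -0.323   0.352 ] [ 1.7984e+02  5.0000e-02 -9.9710e+01] [-0.6  0.2 -1.1] 0.0078 29.99694675207138
camside -1.0 conf 0.96 cam rel u -0.62
-220 -34.5 39.4
-200 -45.8 44.3
-180 -45.2 42.5
-160 -45.7 41.1
-140 -45.7 41.0
-120 -46.1 40.5
-100 -46.1 37.1
-80 -46.0 30.3
-60 -45.4 -7.3
-40 -45.4 -8.6
-20 -39.4 -22.5
bottom z [-212.9 -212.4 -212.  -211.5 -211.3 -211. ]
hole? [  -1.8 -119.6] 20.5
[-0.1188 -0.0789  0.0085] -0.0411 mm 114 deg 3.7
[-0.1862  0.0221 -0.    ] -0.0222 mm 150 deg 2
[-0.1696  0.0157  0.0125] -0.0078 mm 137 deg 0.7
[-0.     0.     0.075] -0.0 mm 60 deg 0.0
```

```bash
python3 - <<'E'
from h import *
plan((.53,-.29,.35,-97),(.53,-.11,.345,-94),(.5247,.0422,.335,-93.3),(.5247,.0422,.274,-93.3))
E
```

```text
[-0.0572 -0.0894  0.0023] -0.03 mm 85 deg 2.7
[-0.2233  0.0274  0.0063] -0.0333 mm 180 deg 3
[-0.1893  0.0199  0.0125] -0.0078 mm 153 deg 0.7
[-0.      0.      0.0762] -0.0 mm 61 deg 0.0
```

>>> {"name": "send_rows", "arguments": {"deltas": [[[-0.01,-0.02,0],-0.005],[[-0.022,-0.042,0],-0.01],[[-0.036,-0.064,0.001],-0.018],[[-0.05,-0.08,0.002],-0.025],[[-0.0572,-0.0894,0.0023],-0.03]]}}

```text
clock: 17.73
tool_pos: [0.5326, -0.2889, 0.3501]
orientation: [179.9, 0.0, -96.9]
force: [0.2, -0.5, -0.8]
opening: 0.0082
gripper_force: 30.0
```

>>> {"name": "send_rows", "arguments": {"deltas": [[[-0.035,0.004,0.001],-0.006],[[-0.08,0.01,0.002],-0.012],[[-0.128,0.015,0.004],-0.018],[[-0.176,0.021,0.005],-0.026],[[-0.2233,0.0274,0.0063],-0.0333]]}}

```text
clock: 18.15
tool_pos: [0.5305, -0.1083, 0.3461]
orientation: [180.0, -0.0, -93.9]
force: [0.7, 0.8, -0.9]
opening: 0.0075
gripper_force: 30.0
```

>>> {"name": "send_rows", "arguments": {"deltas": [[[-0.047,0.005,0.002],-0.001],[[-0.09,0.01,0.005],-0.003],[[-0.13,0.014,0.009],-0.005],[[-0.165,0.018,0.012],-0.007],[[-0.1893,0.0199,0.0125],-0.0078]]}}

```text
clock: 18.57
tool_pos: [0.5247, 0.0446, 0.3359]
orientation: [179.9, 0.0, -93.2]
force: [1.2, 0.2, -2.0]
opening: 0.0081
gripper_force: 30.0
```

>>> {"name": "send_rows", "arguments": {"deltas": [[[0,0,0.015],0],[[0,0,0.035],0],[[0,0,0.058],0],[[0,0,0.0762],0],[[0,0,0.0762],0]]}}

```text
clock: 18.98
tool_pos: [0.5237, 0.042, 0.2722]
orientation: [179.7, -0.1, -93.3]
force: [-1.7, -0.3, -1.5]
opening: 0.0079
gripper_force: 30.0
```

```bash
python3 - <<'E'
from h import *
for i in range(3): s=ctrl.snapshot("side")
tool(); plan((.4907,.0441,.274,-93.3),(.4907,.0441,.242,-93.3))
held("template_blue_mid")
E
```

```text
19.1333 [0.5257 0.0421 0.2762] [-1.7997e+02 -1.0000e-02 -9.3250e+01] [ 0.3 -0.7 -1.2] 0.008 29.99684303998947
[0.     0.0439 0.0027] 0.0005 mm 35 deg -0.0
[-0.    0.    0.04] -0.0 mm 32 deg 0.0
camside -1.0 conf 0.71 cam rel u -0.9
-180 -26.0 11.7
-160 -30.5 30.9
-140 -30.5 30.7
-120 -34.6 35.0
-100 -47.8 34.8
-80 -47.7 34.4
-60 -47.4 -11.8
-40 -47.0 -11.7
bottom z [-167.7 -167.4 -166.4 -166.1 -165.7 -164.8]
hole? [ -8.  -96.3] 390.0
hole? [  -3.4 -122.2] 11.5
```

>>> {"name": "send_rows", "arguments": {"deltas": [[[-0.001,0.012,0.002],0],[[-0.0015,0.022,0.002],0],[[-0.0015,0.033,0.002],0],[[-0.0015,0.0439,0.002],0],[[-0.0015,0.0439,0.002],0]]}}

```text
clock: 19.65
tool_pos: [0.4884, 0.045, 0.2743]
orientation: [-180.0, 0.0, -93.3]
force: [-0.3, -0.0, -1.5]
opening: 0.0081
gripper_force: 30.0
```

```bash
python3 - <<'E'
from h import *
ctrl.snapshot("top"); tool(); plan((.4907,.0451,.242,-93.3))
E
```

```text
19.7 [0.4894 0.0451 0.2745] [-1.7995e+02  4.0000e-02 -9.3250e+01] [ 0.7  0.3 -1.1] 0.0079 29.99681442975998
[-0.     -0.0016  0.0406] 0.0006 mm 32 deg -0.1
```

>>> {"name": "send_rows", "arguments": {"deltas": [[[0,0,0.01],0],[[0,0,0.02],0],[[0,0,0.03],0],[[0,0,0.039],0],[[0,0,0.039],0]]}}

```text
clock: 20.12
tool_pos: [0.4903, 0.0447, 0.2415]
orientation: [179.9, -0.1, -93.3]
force: [-1.1, -1.0, 3.6]
opening: 0.0076
gripper_force: 30.0
```

>>> {"name": "send_rows", "arguments": {"deltas": [[[0,0,0.001],0],[[0,0,0.002],0],[[0,0,0.002],0],[[0,0,0.002],0],[[0,0,0.002],0]]}}

```text
clock: 20.53
tool_pos: [0.4902, 0.0447, 0.2413]
orientation: [180.0, -0.1, -93.3]
force: [-4.7, 0.5, 11.0]
opening: 0.0078
gripper_force: 30.0
```

>>> {"name": "send_rows", "arguments": {"deltas": [[[0,0,0],0],[[0,0,0],0],[[0,0,0],0],[[0,0,0],0],[[0,0,0],0]], "gripper": 0.3}}

```text
clock: 20.95
tool_pos: [0.4903, 0.0451, 0.2406]
orientation: [180.0, -0.0, -93.3]
force: [0.1, 0.0, 0.0]
opening: 0.0257
gripper_force: 0.0
```

>>> {"name": "send_rows", "arguments": {"deltas": [[[0,0,-0.02],0],[[0,0,-0.05],0],[[0,0,-0.08],0],[[0,0,-0.1],0],[[0,0,-0.1],0]], "gripper": 0.45}}

```text
clock: 21.37
tool_pos: [0.4918, 0.0454, 0.3246]
orientation: [-179.7, 0.1, -93.3]
force: [0.4, 0.7, 0.0]
opening: 0.0389
gripper_force: 0.0
```

```bash
python3 - <<'E'
from h import *
for i in range(2): s=ctrl.snapshot("side");t=ctrl.snapshot("top")
tool()
for n,z in [("case1_mid",.022),("case2_mid",.022),("case3_mid",.022),("case4_mid",.022),("mat",.003),("cone_green",.0)]:
    r=find(t,n,z); print(n,r and (round(r[0],2),r[1].round(0),[np.round(q,1) for q in r[2]]))
c=np.hstack([cv2.resize(s["color"][170:310,230:370],(400,400)),cv2.resize(t["color"][130:270,130:410],(400,200)).repeat(2,0)])
cv2.imwrite("pics/c7.png",c[:,:,::-1])
E
```

```text
21.5667 [0.4899 0.045  0.3201] [ 1.7992e+02 -2.0000e-02 -9.3300e+01] [-0.1  0.1 -1.1] 0.0396 0.0
case1_mid None
case2_mid (0.96, array([366., 177.]), [array([ 618.4, -176.8]), array([ 63.2, 101.2]), np.float64(0.2)])
case3_mid None
case4_mid None
mat (0.75, array([422., 211.]), [array([ 512.6, -339.5]), array([110.9, 190.6]), np.float64(79.8)])
cone_green None
```

View pics/c7.png

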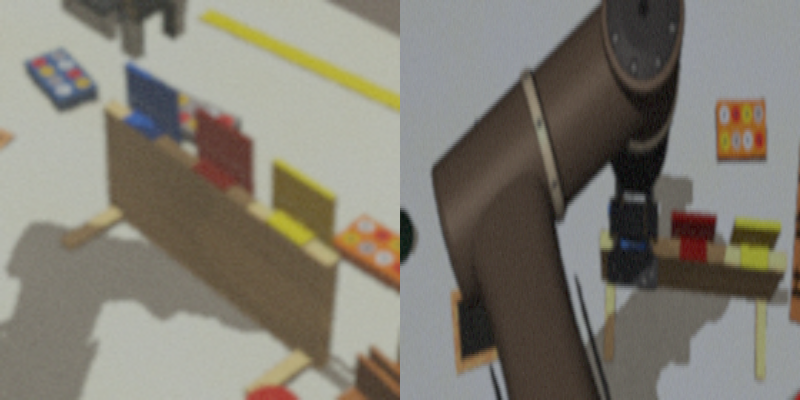

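All three templates hang straight on their own screws (left crop: blue (150,100), red (225,150), yellow (305,205)). The orange case is at (0.618,-0.177). Now the cases.

```bash
python3 - <<'E'
from h import *
plan((.57,-.07,.32,-92),(.618,-.177,.26,-90),(.618,-.177,.12,-90))
E
```

```text
[ 0.1378 -0.1078  0.0007] -0.0143 mm 140 deg 1.3
[ 0.1316 -0.0646  0.075 ] -0.0222 mm 132 deg 2
[ 0.    -0.     0.175] 0.0 mm 140 deg 0
```

>>> {"name": "send_rows", "arguments": {"deltas": [[[0.025,-0.02,0],-0.003],[[0.05,-0.04,0],-0.006],[[0.08,-0.062,0],-0.009],[[0.11,-0.085,0],-0.012],[[0.1378,-0.1078,0],-0.0143]], "gripper": 1}}

```text
clock: 22.28
tool_pos: [0.5707, -0.0712, 0.3209]
orientation: [180.0, -0.0, -92.0]
force: [0.6, -0.1, 1.2]
opening: 0.0671
gripper_force: 0.0
```

>>> {"name": "send_rows", "arguments": {"deltas": [[[0.027,-0.013,0.015],-0.004],[[0.055,-0.026,0.03],-0.009],[[0.085,-0.04,0.046],-0.014],[[0.112,-0.054,0.062],-0.02],[[0.1316,-0.0646,0.075],-0.0222]]}}

```text
clock: 22.7
tool_pos: [0.6184, -0.1787, 0.2594]
orientation: [179.9, -0.0, -90.0]
force: [1.2, -0.0, -0.5]
opening: 0.0875
gripper_force: 0.0
```

>>> {"name": "send_rows", "arguments": {"deltas": [[[0,0,0.04],0],[[0,0,0.08],0],[[0,0,0.12],0],[[0,0,0.16],0],[[0,0,0.175],0]]}}

```text
clock: 23.12
tool_pos: [0.6155, -0.1768, 0.116]
orientation: [179.6, 0.0, -90.1]
force: [-0.5, -0.5, 0.0]
opening: 0.0879
gripper_force: 0.0
```

```bash
python3 - <<'E'
from h import *
for i in range(2): s=ctrl.snapshot("side");t=ctrl.snapshot("top")
tool(); plan((.618,-.177,.07,-90))
for n,z in [("case2_mid",.022),("case3_mid",.022),("case4_mid",.022),("mat",.003)]:
    r=find(t,n,z); print(n,r and (round(r[0],2),r[1].round(0),[np.round(q,1) for q in r[2]]))
    r=find(s,n,z); print("side",n,r and (round(r[0],2),r[1].round(0),[np.round(q,1) for q in r[2]]))
E
```

```text
23.3167 [ 0.619  -0.1771  0.1223] [-1.7994e+02 -4.0000e-02 -8.9960e+01] [0.  0.9 0.2] 0.0875 0.0
[-0.0001  0.0013  0.0653] 0.0004 mm 52 deg -0.0
case2_mid (0.86, array([358., 175.]), [array([ 618.3, -142.8]), array([31.9, 63.7]), np.float64(88.5)])
side case2_mid (0.93, array([369., 261.]), [array([ 616.2, -189.2]), array([74. , 96.2]), np.float64(2.9)])
case3_mid None
side case3_mid (0.53, array([253., 197.]), [array([583.4, 309.8]), array([124.4,  70.1]), np.float64(77.2)])
case4_mid (0.64, array([263., 170.]), [array([643.9, 133.2]), array([ 64.3, 100.5]), np.float64(7.6)])
side case4_mid (0.69, array([280., 216.]), [array([591.8, 164.5]), array([59.5, 28.5]), np.float64(86.4)])
mat None
side mat (0.75, array([214., 218.]), [array([427.3, 336.3]), array([ 94.3, 129.8]), np.float64(9.3)])
```

>>> {"name": "send_rows", "arguments": {"deltas": [[[0,0.001,0.02],0],[[0,0.001,0.04],0],[[0,0.001,0.055],0],[[0,0.001,0.065],0],[[0,0.001,0.065],0]]}}

```text
clock: 24.13
tool_pos: [0.6162, -0.1769, 0.0671]
orientation: [179.8, 0.0, -90.0]
force: [-0.5, 0.7, -0.3]
opening: 0.0878
gripper_force: 0.0
```

>>> {"name": "send_rows", "arguments": {"deltas": [[[0,0,0],0],[[0,0,0],0],[[0,0,0],0],[[0,0,0],0],[[0,0,0],0]], "gripper": 0}}

```text
clock: 24.55
tool_pos: [0.618, -0.177, 0.0699]
orientation: [-179.9, -0.0, -90.0]
force: [1.3, -0.8, 2.0]
opening: 0.0596
gripper_force: 7.9
```

>>> {"name": "send_rows", "arguments": {"deltas": [[[0,0,0],0],[[0,0,0],0],[[0,0,0],0],[[0,0,0],0],[[0,0,0],0]]}}

```text
clock: 24.97
tool_pos: [0.618, -0.177, 0.0699]
orientation: [-179.9, -0.0, -90.0]
force: [1.1, 1.3, 5.1]
opening: 0.0598
gripper_force: 30.0
```

```bash
python3 - <<'E'
from h import *
tool(); plan((.618,-.177,.26,-90),(.61,.0,.31,-87),(.53,.17,.31,-83),(.425,.338,.26,-79.4),(.425,.338,.12,-79.4))
E
```

```text
24.9667 [ 0.618  -0.177   0.0699] [-1.799e+02 -1.000e-02 -8.998e+01] [1.1 1.3 5.1] 0.0598 29.992976188659668
[ 1.000e-04 -0.000e+00 -2.377e-01] 0.0002 mm 190 deg -0.0
[-0.2212  0.01   -0.0625] -0.0333 mm 184 deg 3
[-0.2174  0.0887 -0.    ] -0.0444 mm 188 deg 4
[-0.2244  0.1047  0.0625] -0.04 mm 204 deg 3.6
[ 0.    -0.     0.175] -0.0 mm 140 deg 0.0
```

>>> {"name": "send_rows", "arguments": {"deltas": [[[0,0,-0.035],0],[[0,0,-0.085],0],[[0,0,-0.135],0],[[0,0,-0.185],0],[[0,0,-0.2377],0]]}}

```text
clock: 25.38
tool_pos: [0.616, -0.1768, 0.2594]
orientation: [179.8, 0.0, -90.0]
force: [0.7, 0.3, -2.2]
opening: 0.0596
gripper_force: 30.0
```

>>> {"name": "send_rows", "arguments": {"deltas": [[[-0.04,0.002,-0.0125],-0.006],[[-0.085,0.004,-0.025],-0.012],[[-0.13,0.006,-0.0375],-0.02],[[-0.175,0.008,-0.05],-0.026],[[-0.2212,0.01,-0.0625],-0.0333]]}}

```text
clock: 25.8
tool_pos: [0.6081, 0.0013, 0.3085]
orientation: [179.9, 0.0, -87.0]
force: [1.8, 0.8, -1.2]
opening: 0.0598
gripper_force: 30.0
```

>>> {"name": "send_rows", "arguments": {"deltas": [[[-0.0435,0.0177,0],-0.009],[[-0.087,0.0354,0],-0.018],[[-0.1304,0.0532,0],-0.027],[[-0.174,0.071,0],-0.036],[[-0.2174,0.0887,0],-0.0444]]}}

```text
clock: 26.22
tool_pos: [0.5275, 0.1711, 0.308]
orientation: [179.9, -0.0, -83.0]
force: [1.4, 1.1, -1.5]
opening: 0.0598
gripper_force: 30.0
```

>>> {"name": "send_rows", "arguments": {"deltas": [[[-0.045,0.021,0.0125],-0.008],[[-0.09,0.042,0.025],-0.016],[[-0.135,0.063,0.0375],-0.024],[[-0.18,0.084,0.05],-0.032],[[-0.2244,0.1047,0.0625],-0.04]]}}

```text
clock: 26.63
tool_pos: [0.4224, 0.3388, 0.2577]
orientation: [179.9, -0.0, -79.4]
force: [1.2, 0.8, -2.4]
opening: 0.0595
gripper_force: 30.0
```

>>> {"name": "send_rows", "arguments": {"deltas": [[[0,0,0.03],0],[[0,0,0.07],0],[[0,0,0.11],0],[[0,0,0.15],0],[[0,0,0.165],0]]}}

```text
clock: 27.05
tool_pos: [0.4221, 0.3355, 0.1219]
orientation: [179.7, -0.3, -79.5]
force: [-0.6, -0.7, -2.2]
opening: 0.0594
gripper_force: 30.0
```

```bash
python3 - <<'E'
from h import *
for i in range(3): s=ctrl.snapshot("side");t=ctrl.snapshot("top")
tool(); plan((.425,.338,.0735,-79.4))
c=np.hstack([cv2.resize(s["color"][150:290,150:290],(400,400)),cv2.resize(t["color"][160:300,110:250],(400,400))])
cv2.imwrite("pics/c8.png",c[:,:,::-1])
E
```

```text
27.35 [0.4249 0.3386 0.128 ] [-1.7991e+02  8.0000e-02 -7.9400e+01] [ 1.4 -0.7 -0.5] 0.0598 29.991319477558136
[ 0.0008 -0.      0.0682] 0.0 mm 55 deg -0.0
```

View pics/c8.png

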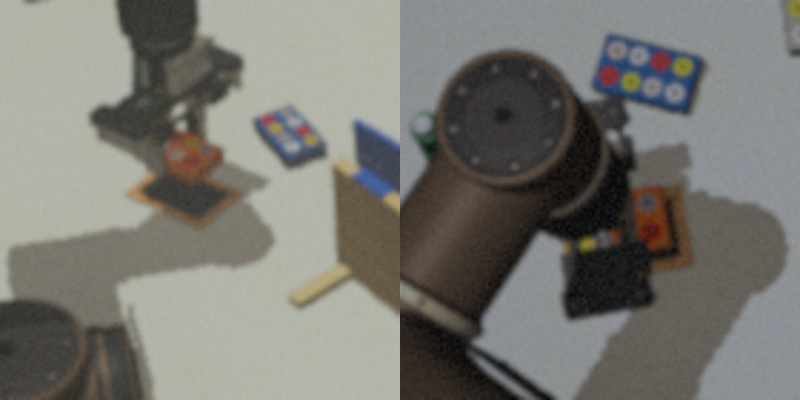

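The crops show the orange case held squarely above the mat, and the blue case at (650,72) untouched. I place it.

>>> {"name": "send_rows", "arguments": {"deltas": [[[0.0008,0,0.02],0],[[0.0008,0,0.04],0],[[0.0008,0,0.056],0],[[0.0008,0,0.066],0],[[0.0008,0,0.0682],0]]}}

```text
clock: 27.77
tool_pos: [0.4245, 0.3375, 0.0728]
orientation: [-180.0, 0.0, -79.4]
force: [-6.9, -2.8, 18.5]
opening: 0.0602
gripper_force: 30.0
```

>>> {"name": "send_rows", "arguments": {"deltas": [[[0,0,0],0],[[0,0,0],0],[[0,0,0],0],[[0,0,0],0],[[0,0,0],0]]}}

```text
clock: 28.18
tool_pos: [0.4247, 0.3377, 0.0728]
orientation: [-180.0, 0.0, -79.4]
force: [-0.7, 0.1, 2.9]
opening: 0.0602
gripper_force: 30.0
```

>>> {"name": "send_rows", "arguments": {"deltas": [[[0,0,0],0],[[0,0,0],0],[[0,0,0],0],[[0,0,0],0],[[0,0,0],0]], "gripper": 1}}

```text
clock: 28.6
tool_pos: [0.4245, 0.3373, 0.0721]
orientation: [180.0, -0.0, -79.4]
force: [0.5, 0.3, 0.2]
opening: 0.0856
gripper_force: 0.0
```

>>> {"name": "send_rows", "arguments": {"deltas": [[[0,0,-0.02],0],[[0,0,-0.06],0],[[0,0,-0.1],0],[[0,0,-0.15],0],[[0,0,-0.16],0]]}}

```text
clock: 29.02
tool_pos: [0.4263, 0.3393, 0.2064]
orientation: [-179.6, 0.3, -79.3]
force: [1.0, 1.3, 0.6]
opening: 0.0876
gripper_force: 0.0
```

```bash
python3 - <<'E'
from h import *
for i in range(2): s=ctrl.snapshot("side");t=ctrl.snapshot("top")
tool()
for n,z in [("case1_mid",.022),("case2_mid",.025),("case3_mid",.022),("case4_mid",.022),("mat",.003)]:
    r=find(t,n,z); print(n,r and (round(r[0],2),r[1].round(0),[np.round(q,1) for q in r[2]]))
    r=find(s,n,z); print("side",n,r and (round(r[0],2),r[1].round(0),[np.round(q,1) for q in r[2]]))
plan((.586,.32,.2,-104.3),(.586,.32,.12,-104.3))
E
```

```text
29.2167 [0.4243 0.3372 0.2001] [-1.800e+02  3.000e-02 -7.943e+01] [-0.  -0.7  0.1] 0.0874 0.0
case1_mid None
side case1_mid None
case2_mid (0.94, array([193., 239.]), [array([427.2, 308.2]), array([62.8, 51. ]), np.float64(11.7)])
side case2_mid (0.72, array([333., 251.]), [array([575.4, -86.7]), array([58.7, 30.3]), np.float64(88.5)])
case3_mid (0.8, array([199., 187.]), [array([586.6, 319.3]), array([99.7, 60. ]), np.float64(75.7)])
side case3_mid (0.81, array([249., 199.]), [array([583.1, 309.8]), array([121.1,  68.2]), np.float64(74.5)])
case4_mid (0.57, array([263., 171.]), [array([644.3, 132.6]), array([65.3, 99.3]), np.float64(6.8)])
side case4_mid None
mat (0.64, array([204., 240.]), [array([431.6, 300.8]), array([85.1, 52.4]), np.float64(13.1)])
side mat (0.71, array([206., 184.]), [array([527.3, 511.8]), array([80.4, 31.1]), np.float64(52.2)])
[ 0.0584 -0.1946 -0.0003] 0.2766 mm 163 deg -24.9
[-0.   0.   0.1] -0.0 mm 80 deg 0.0
```

>>> {"name": "send_rows", "arguments": {"deltas": [[[0.012,-0.039,0],0.055],[[0.024,-0.078,0],0.11],[[0.036,-0.117,0],0.166],[[0.047,-0.156,0],0.222],[[0.0584,-0.1946,0],0.2766]]}}

```text
clock: 30.13
tool_pos: [0.5876, 0.3198, 0.2]
orientation: [180.0, -0.0, -104.5]
force: [0.3, 1.7, 0.4]
opening: 0.0876
gripper_force: 0.0
```

>>> {"name": "send_rows", "arguments": {"deltas": [[[0,0,0.03],0],[[0,0,0.06],0],[[0,0,0.09],0],[[0,0,0.1],0],[[0,0,0.1],0]]}}

```text
clock: 30.55
tool_pos: [0.585, 0.319, 0.1175]
orientation: [179.8, -0.2, -104.3]
force: [-0.3, -0.4, -0.5]
opening: 0.0875
gripper_force: 0.0
```

```bash
python3 - <<'E'
from h import *
for i in range(2): s=ctrl.snapshot("side");t=ctrl.snapshot("top")
tool(); plan((.586,.3195,.07,-104.3))
for n,z in [("case2_mid",.025),("case3_mid",.022),("case4_mid",.022)]:
    r=find(t,n,z); print(n,r and (round(r[0],2),r[1].round(0),[np.round(q,1) for q in r[2]]))
E
```

```text
30.75 [0.5868 0.3209 0.122 ] [-1.7990e+02  1.2000e-01 -1.0427e+02] [0.6 0.1 0.6] 0.0876 0.0
[0.0019 0.0005 0.065 ] 0.0004 mm 52 deg -0.0
case2_mid (0.79, array([191., 239.]), [array([423. , 329.9]), array([62.9, 89.8]), np.float64(9.9)])
case3_mid (0.8, array([205., 186.]), [array([578.9, 293.3]), array([47.7, 65.2]), np.float64(76.6)])
case4_mid (0.74, array([265., 168.]), [array([644.4, 131.2]), array([63.9, 94.9]), np.float64(8.7)])
```

>>> {"name": "send_rows", "arguments": {"deltas": [[[0.0019,0,0.02],0],[[0.0019,0,0.04],0],[[0.0019,0,0.055],0],[[0.0019,0,0.065],0],[[0.0019,0,0.065],0]]}}

```text
clock: 31.32
tool_pos: [0.5854, 0.3184, 0.0668]
orientation: [180.0, -0.1, -104.3]
force: [-0.4, -0.6, 0.2]
opening: 0.0877
gripper_force: 0.0
```

>>> {"name": "send_rows", "arguments": {"deltas": [[[0,0,0],0],[[0,0,0],0],[[0,0,0],0],[[0,0,0],0],[[0,0,0],0]], "gripper": 0}}

```text
clock: 31.73
tool_pos: [0.5862, 0.3189, 0.0689]
orientation: [-179.9, 0.1, -104.3]
force: [0.0, 0.3, 2.9]
opening: 0.0597
gripper_force: 7.1
```

>>> {"name": "send_rows", "arguments": {"deltas": [[[0,0,0],0],[[0,0,0],0],[[0,0,0],0],[[0,0,0],0],[[0,0,0],0]]}}

```text
clock: 32.15
tool_pos: [0.5862, 0.3189, 0.0689]
orientation: [-179.9, 0.1, -104.3]
force: [0.2, -0.8, 5.1]
opening: 0.06
gripper_force: 30.0
```

```bash
python3 - <<'E'
from h import *
tool(); plan((.586,.3195,.16,-104.3),(.4245,.3375,.16,-79.4))
E
```

```text
32.15 [0.5862 0.3189 0.0689] [-1.7995e+02  5.0000e-02 -1.0429e+02] [ 0.2 -0.8  5.1] 0.06 30.001330375671387
[-0.0007  0.0004 -0.1139] 0.0001 mm 91 deg -0.0
[ 0.0281  0.2012 -0.    ] -0.2767 mm 162 deg 24.9
```

>>> {"name": "send_rows", "arguments": {"deltas": [[[0,0,-0.02],0],[[0,0,-0.05],0],[[0,0,-0.085],0],[[0,0,-0.1139],0],[[0,0,-0.1139],0]]}}

```text
clock: 32.57
tool_pos: [0.5873, 0.3198, 0.1642]
orientation: [-179.8, 0.3, -104.3]
force: [1.5, 0.5, -0.6]
opening: 0.0601
gripper_force: 30.0
```

>>> {"name": "send_rows", "arguments": {"deltas": [[[0.005,0.035,0],-0.05],[[0.011,0.077,0],-0.105],[[0.017,0.12,0],-0.162],[[0.023,0.162,0],-0.22],[[0.0281,0.2012,0],-0.2767]]}}

```text
clock: 32.98
tool_pos: [0.422, 0.3357, 0.1583]
orientation: [179.9, -0.1, -79.2]
force: [-0.2, 1.5, -1.0]
opening: 0.0598
gripper_force: 30.0
```

>>> {"name": "send_rows", "arguments": {"deltas": [[[0,0,0],0],[[0,0,0],0],[[0,0,0.01],0],[[0,0,0.025],0],[[0,0,0.04],0]]}}

```text
clock: 33.4
tool_pos: [0.4249, 0.3365, 0.1262]
orientation: [-180.0, 0.0, -79.5]
force: [-0.1, 0.2, -1.1]
opening: 0.0599
gripper_force: 30.0
```

```bash
python3 - <<'E'
from h import *
for i in range(3): s=ctrl.snapshot("side")
tool(); plan((.4245,.3375,.0955,-79.4))
E
```

```text
33.55 [0.4244 0.3356 0.1256] [ 1.7987e+02 -1.3000e-01 -7.9500e+01] [-0.5 -0.  -1.1] 0.0597 29.999554753303528
[-0.0023 -0.0005  0.0377] -0.0012 mm 30 deg 0.1
```

>>> {"name": "send_rows", "arguments": {"deltas": [[[-0.0023,0,0.01],0],[[-0.0023,0,0.02],0],[[-0.0023,0,0.03],0],[[-0.0023,0,0.036],0],[[-0.0023,0,0.0377],0]]}}

```text
clock: 33.97
tool_pos: [0.4235, 0.3379, 0.0959]
orientation: [179.9, -0.1, -79.4]
force: [-0.3, -0.1, -1.7]
opening: 0.0594
gripper_force: 30.0
```

>>> {"name": "send_rows", "arguments": {"deltas": [[[0,0,0],0],[[0,0,0],0],[[0,0,0],0],[[0,0,0],0],[[0,0,0],0]]}}

```text
clock: 34.38
tool_pos: [0.4239, 0.3385, 0.0975]
orientation: [-180.0, 0.0, -79.4]
force: [-0.2, 0.1, -2.2]
opening: 0.06
gripper_force: 30.0
```

>>> {"name": "send_rows", "arguments": {"deltas": [[[0,0,0],0],[[0,0,0],0],[[0,0,0],0],[[0,0,0],0],[[0,0,0],0]], "gripper": 1}}

```text
clock: 34.8
tool_pos: [0.4239, 0.3384, 0.0972]
orientation: [-180.0, 0.0, -79.4]
force: [0.6, 0.0, 0.0]
opening: 0.0853
gripper_force: 0.0
```

>>> {"name": "send_rows", "arguments": {"deltas": [[[0,0,-0.02],0],[[0,0,-0.06],0],[[0,0,-0.1],0],[[0,0,-0.14],0],[[0,0,-0.15],0]]}}

```text
clock: 35.22
tool_pos: [0.4253, 0.3399, 0.2224]
orientation: [-179.7, 0.3, -79.3]
force: [1.3, 0.2, -0.3]
opening: 0.0877
gripper_force: 0.0
```

```bash
python3 - <<'E'
from h import *
for i in range(2): s=ctrl.snapshot("side");t=ctrl.snapshot("top")
tool()
for n,z in [("case1_mid",.022),("case2_mid",.025),("case3_mid",.047),("case4_mid",.022)]:
    r=find(t,n,z); print(n,r and (round(r[0],2),r[1].round(0),[np.round(q,1) for q in r[2]]))
plan((.54,.24,.21,-82.3),(.644,.132,.2,-82.3),(.644,.132,.12,-82.3))
E
```

```text
35.4167 [0.4236 0.3381 0.2168] [ 1.7998e+02  1.0000e-02 -7.9420e+01] [-0.5 -0.4  0.5] 0.0877 0.0
case1_mid (0.5, array([292., 207.]), [array([527. ,  46.1]), array([92.9, 26.4]), np.float64(83.5)])
case2_mid (0.49, array([205., 238.]), [array([430.3, 289.2]), array([57.8,  7.1]), np.float64(10.0)])
case3_mid (0.68, array([195., 239.]), [array([426.3, 312.2]), array([59.8, 42.4]), np.float64(9.0)])
case4_mid (0.64, array([262., 168.]), [array([643.6, 133.2]), array([ 64.2, 100.4]), np.float64(7.7)])
[ 0.1471 -0.1206  0.0073] 0.0322 mm 152 deg -2.9
[ 0.1512 -0.1107  0.0125] -0.0 mm 150 deg 0.0
[ 0.  -0.   0.1] -0.0 mm 80 deg 0.0
```

>>> {"name": "send_rows", "arguments": {"deltas": [[[0.03,-0.024,0.001],0.006],[[0.06,-0.048,0.003],0.012],[[0.09,-0.072,0.005],0.02],[[0.12,-0.097,0.006],0.026],[[0.1471,-0.1206,0.0073],0.0322]]}}

```text
clock: 36.03
tool_pos: [0.5411, 0.2391, 0.2102]
orientation: [179.9, -0.1, -82.3]
force: [0.4, 1.1, 0.1]
opening: 0.0877
gripper_force: 0.0
```

>>> {"name": "send_rows", "arguments": {"deltas": [[[0.03,-0.022,0.002],0],[[0.06,-0.044,0.005],0],[[0.09,-0.066,0.007],0],[[0.12,-0.088,0.01],0],[[0.1512,-0.1107,0.0125],0]]}}

```text
clock: 36.45
tool_pos: [0.6449, 0.1312, 0.1999]
orientation: [179.9, -0.0, -82.3]
force: [0.0, 1.1, -0.6]
opening: 0.0877
gripper_force: 0.0
```

>>> {"name": "send_rows", "arguments": {"deltas": [[[0,0,0.03],0],[[0,0,0.06],0],[[0,0,0.09],0],[[0,0,0.1],0],[[0,0,0.1],0]]}}

```text
clock: 36.87
tool_pos: [0.6428, 0.1316, 0.1179]
orientation: [179.7, -0.1, -82.3]
force: [-0.4, -0.1, -0.1]
opening: 0.0875
gripper_force: 0.0
```

```bash
python3 - <<'E'
from h import *
for i in range(2): s=ctrl.snapshot("side");t=ctrl.snapshot("top")
tool(); plan((.644,.1325,.07,-82.3))
for n,z in [("case2_mid",.025),("case3_mid",.047),("case4_mid",.022),("mat",.003)]:
    r=find(t,n,z); print(n,r and (round(r[0],2),r[1].round(0),[np.round(q,1) for q in r[2]]))
E
```

```text
37.0667 [0.6451 0.133  0.1228] [-1.7987e+02  2.0000e-02 -8.2260e+01] [-0.5 -0.3  0.8] 0.088 0.0
[0.0005 0.0015 0.066 ] 0.0005 mm 53 deg -0.0
case2_mid None
case3_mid (0.68, array([258., 166.]), [array([641.7, 136.1]), array([27.5, 33.5]), np.float64(12.1)])
case4_mid (0.55, array([266., 165.]), [array([650.4, 135. ]), array([27.4, 32. ]), np.float64(0.5)])
mat None
```

>>> {"name": "send_rows", "arguments": {"deltas": [[[0,0.001,0.02],0],[[0,0.001,0.04],0],[[0,0.001,0.055],0],[[0,0.001,0.066],0],[[0,0.001,0.066],0]]}}

```text
clock: 37.68
tool_pos: [0.643, 0.1321, 0.0669]
orientation: [179.9, -0.0, -82.3]
force: [-1.1, 0.8, 0.1]
opening: 0.0876
gripper_force: 0.0
```

>>> {"name": "send_rows", "arguments": {"deltas": [[[0,0,0],0],[[0,0,0],0],[[0,0,0],0],[[0,0,0],0],[[0,0,0],0]], "gripper": 0}}

```text
clock: 38.1
tool_pos: [0.6441, 0.1326, 0.0692]
orientation: [-179.9, 0.0, -82.3]
force: [0.5, 0.1, 1.7]
opening: 0.0602
gripper_force: 7.1
```

>>> {"name": "send_rows", "arguments": {"deltas": [[[0,0,0],0],[[0,0,0],0],[[0,0,0],0],[[0,0,0],0],[[0,0,0],0]]}}

```text
clock: 38.52
tool_pos: [0.6441, 0.1325, 0.0692]
orientation: [-179.9, 0.0, -82.3]
force: [-1.1, 0.6, 5.7]
opening: 0.0598
gripper_force: 30.0
```

>>> {"name": "send_rows", "arguments": {"deltas": [[[0,0,-0.02],0],[[0,0,-0.06],0],[[0,0,-0.11],0],[[0,0,-0.15],0],[[0,0,-0.16],0]]}}

```text
clock: 38.93
tool_pos: [0.6453, 0.1329, 0.2022]
orientation: [-179.6, 0.1, -82.3]
force: [1.1, -0.2, -1.0]
opening: 0.0599
gripper_force: 30.0
```

```bash
python3 - <<'E'
from h import *
for i in range(2): s=ctrl.snapshot("side");t=ctrl.snapshot("top")
tool(); plan((.53,.24,.19,-80),(.4242,.338,.19,-79.4),(.4242,.338,.15,-79.4))
for n,z in [("case2_mid",.025),("case3_mid",.047),("mat",.003)]:
  for q,c in (("top",t),("side",s)):
    r=find(c,n,z); print(q,n,r and (round(r[0],2),r[1].round(0),[np.round(q,1) for q in r[2]]))
E
```

```text
39.1333 [0.6424 0.1321 0.195 ] [179.87   0.   -82.33] [-0.7 -0.1 -1.9] 0.0597 29.9989253282547
[-0.1525  0.1213  0.0062] -0.0259 mm 156 deg 2.3
[-0.1436  0.109  -0.    ] -0.0067 mm 144 deg 0.6
[ 0.   -0.    0.05] -0.0 mm 40 deg 0.0
top case2_mid None
side case2_mid (0.55, array([219., 221.]), [array([402.5, 302.9]), array([53.6, 96.2]), np.float64(47.6)])
top case3_mid (0.64, array([177., 246.]), [array([414.1, 362.3]), array([66.5, 56.1]), np.float64(10.9)])
side case3_mid (0.61, array([211., 209.]), [array([416.9, 330.3]), array([ 71.3, 110.8]), np.float64(11.0)])
top mat (0.44, array([175., 255.]), [array([383.5, 362.8]), array([ 9.8, 51.2]), np.float64(7.9)])
side mat (0.58, array([212., 221.]), [array([405.7, 317.1]), array([ 76.8, 138.1]), np.float64(44.1)])
```

>>> {"name": "send_rows", "arguments": {"deltas": [[[-0.028,0.022,0.001],-0.005],[[-0.06,0.048,0.002],-0.01],[[-0.09,0.072,0.004],-0.015],[[-0.12,0.096,0.005],-0.02],[[-0.1525,0.1213,0.0062],-0.0259]]}}

```text
clock: 39.85
tool_pos: [0.53, 0.2407, 0.191]
orientation: [180.0, -0.0, -80.0]
force: [1.2, -0.0, -1.5]
opening: 0.0596
gripper_force: 30.0
```

>>> {"name": "send_rows", "arguments": {"deltas": [[[-0.03,0.023,0],-0.001],[[-0.065,0.05,0],-0.003],[[-0.1,0.076,0],-0.005],[[-0.13,0.098,0],-0.0067],[[-0.1436,0.109,0],-0.0067]]}}

```text
clock: 40.27
tool_pos: [0.423, 0.3401, 0.1914]
orientation: [180.0, 0.0, -79.2]
force: [-0.2, -0.7, -1.6]
opening: 0.0597
gripper_force: 30.0
```

>>> {"name": "send_rows", "arguments": {"deltas": [[[0,0,0],0],[[0,0,0.01],0],[[0,0,0.025],0],[[0,0,0.04],0],[[0,0,0.05],0]]}}

```text
clock: 40.68
tool_pos: [0.4253, 0.337, 0.1497]
orientation: [179.9, -0.1, -79.4]
force: [0.5, -0.3, -2.0]
opening: 0.0599
gripper_force: 30.0
```

```bash
python3 - <<'E'
from h import *
for i in range(2): s=ctrl.snapshot("side");t=ctrl.snapshot("top")
tool(); plan((.4242,.338,.117,-79.4))
c=np.hstack([cv2.resize(s["color"][150:270,150:270],(400,400)),cv2.resize(t["color"][180:300,130:250],(400,400))])
cv2.imwrite("pics/c9.png",c[:,:,::-1])
E
```

```text
40.8833 [0.4256 0.3378 0.1513] [ 1.7998e+02 -4.0000e-02 -7.9400e+01] [ 0.7 -0.4 -0.7] 0.0598 29.999009370803833
[-0.0006  0.0016  0.0428] -0.0 mm 34 deg 0.0
```

View pics/c9.png

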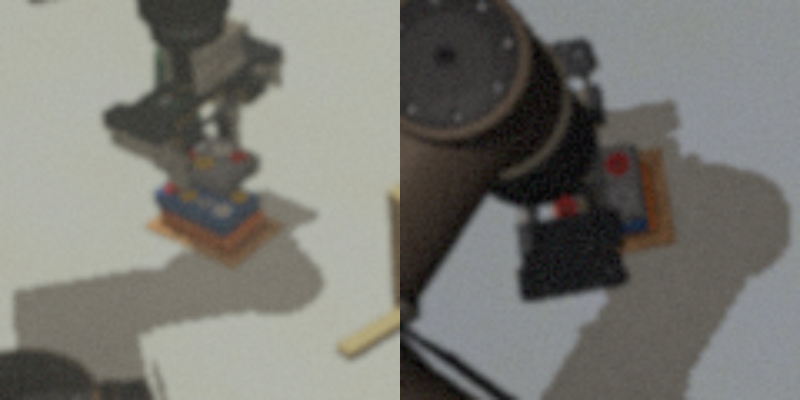

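The left crop shows orange and blue squarely stacked on the mat at (210,220), with grey held right above. I place grey and move well clear.

>>> {"name": "send_rows", "arguments": {"deltas": [[[0,0.0012,0.01],0],[[0,0.0012,0.022],0],[[0,0.0012,0.034],0],[[0,0.0012,0.041],0],[[0,0.0012,0.0428],0]]}}

```text
clock: 41.3
tool_pos: [0.4239, 0.3375, 0.1162]
orientation: [179.9, -0.1, -79.4]
force: [-2.4, -2.2, 9.8]
opening: 0.0596
gripper_force: 30.0
```

>>> {"name": "send_rows", "arguments": {"deltas": [[[0,0,0],0],[[0,0,0],0],[[0,0,0],0],[[0,0,0],0],[[0,0,0],0]]}}

```text
clock: 41.72
tool_pos: [0.4242, 0.3381, 0.1173]
orientation: [-180.0, 0.0, -79.4]
force: [0.7, 0.6, -0.7]
opening: 0.0599
gripper_force: 30.0
```

>>> {"name": "send_rows", "arguments": {"deltas": [[[0,0,0],0],[[0,0,0],0],[[0,0,0],0],[[0,0,0],0],[[0,0,0],0]], "gripper": 1}}

```text
clock: 42.13
tool_pos: [0.4242, 0.338, 0.1174]
orientation: [-180.0, 0.0, -79.4]
force: [-0.2, -0.4, -0.4]
opening: 0.0856
gripper_force: 0.0
```

>>> {"name": "send_rows", "arguments": {"deltas": [[[0,0,-0.02],0],[[0,0,-0.06],0],[[0,0,-0.11],0],[[0,0,-0.16],0],[[0,0,-0.2],0]]}}

```text
clock: 42.55
tool_pos: [0.4244, 0.3381, 0.2805]
orientation: [-179.9, 0.1, -79.3]
force: [0.9, 0.8, 0.2]
opening: 0.0876
gripper_force: 0.0
```

>>> {"name": "send_rows", "arguments": {"deltas": [[[-0.04,-0.03,0],0],[[-0.08,-0.06,0],0],[[-0.12,-0.09,0],0],[[-0.16,-0.12,0],0],[[-0.2,-0.15,0],0]]}}

```text
clock: 42.97
tool_pos: [0.5133, 0.5189, 0.2774]
orientation: [-180.0, 0.0, -79.4]
force: [-0.5, 1.2, 1.0]
opening: 0.0878
gripper_force: 0.0
```

```bash
python3 - <<'E'
from h import *
for i in range(3): s=ctrl.snapshot("side");t=ctrl.snapshot("top")
tool()
for n,z in [("case1_mid",.022),("case2_mid",.025),("case3_mid",.047),("case4_mid",.069),("mat",.003)]:
  for q,c in (("top",t),("side",s)):
    r=find(c,n,z); print(q,n,r and (round(r[0],2),r[1].round(0),[np.round(q,1) for q in r[2]]))
c=np.hstack([cv2.resize(s["color"][150:310,170:370],(500,400)),cv2.resize(t["color"][190:290,140:215],(300,400))])
cv2.imwrite("pics/c10.png",c[:,:,::-1])
E
```

```text
43.2667 [0.5123 0.5168 0.2771] [ 1.7998e+02 -3.0000e-02 -7.9370e+01] [-0.3 -0.8  0.5] 0.0876 0.0
top case1_mid None
side case1_mid (0.62, array([211., 206.]), [array([452.8, 377.7]), array([ 84.7, 125.8]), np.float64(10.2)])
top case2_mid (0.55, array([205., 246.]), [array([407.4, 285.8]), array([5.7, 2.8]), np.float64(2.0)])
side case2_mid (0.42, array([219., 219.]), [array([400.5, 308.2]), array([ 65.5, 111.9]), np.float64(44.1)])
top case3_mid (0.55, array([181., 253.]), [array([388.4, 349.5]), array([2.8, 5.5]), np.float64(0.2)])
side case3_mid (0.32, array([285., 207.]), [array([613.6, 167.6]), array([145.7,  58.1]), np.float64(83.3)])
top case4_mid (0.97, array([187., 242.]), [array([421.3, 336.1]), array([ 65.3, 102. ]), np.float64(9.9)])
side case4_mid (0.91, array([210., 204.]), [array([414.8, 327. ]), array([ 75.4, 112.1]), np.float64(9.0)])
top mat (0.59, array([200., 251.]), [array([424.4, 336.8]), array([ 86. , 122.5]), np.float64(10.2)])
side mat (0.53, array([213., 225.]), [array([404.3, 317.5]), array([ 73.1, 138.5]), np.float64(41.5)])
```

View pics/c10.png

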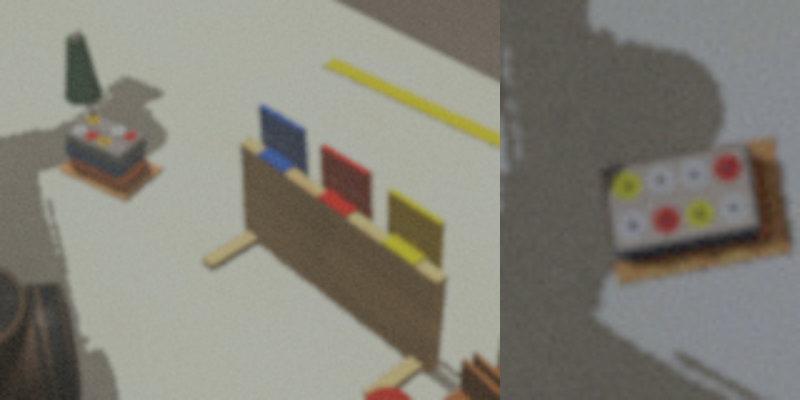

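The left crop shows three cases in a square pile on the mat at (110,165) and the three templates hanging straight at (283,138), (346,180) and (415,228). The green case never showed from any arm pose, and the arm touches nothing.

```bash
python3 -c "
from plant import ctrl
print(ctrl.close_job())"
```

```text
the job is handed in; nothing more can be done
None
```

I handed the job in: all three templates hang on their own colour's screws, and the orange, blue and grey cases are stacked square on the mat; the green case never showed in any view, so I took it as absent, and the hand-in call returned no verdict.

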